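# Pop the mould press open and set the top mould plate on its guide pins

### The arm

A 6-joint arm with a two-finger parallel gripper is mounted at the origin on the work surface. World frame = base frame: x ahead of the robot, y to its left, z up, the work surface at z = 0. Lengths are in m, angles in rad, forces in N, time in s.
With the tool pointing down it reaches from about 0.25 to 0.775 m from the base axis. Payload 4 kg.
Tool frame: the origin (TCP) lies at the very end of the fingers, on their centre line; the grasp point (between the pads) lies 19 mm behind it; z points along the fingers, y is the line along which they close (so a half turn about z gives the same grasp; the last joint's range is limited). The gripper opens to 85 mm and grips with 20 to 120 N. Pads are 22 mm wide; open, the fingers measure 114 mm over their backs; the gripper's body (76 mm by 85 mm) begins 54 mm behind the grasp point. The pads swing forward as they close: fully open they stand 13 mm farther back than shut.
Start: joints at [1.085, 0.087, 1.371, -0, 1.684, -0.103], TCP at [0.205, 0.51, 0.231] pointing down, gripper open.
Joint ranges: [-3.1, 3.1], [-0.76, 2.03], [0.27, 2.55], [-1.08, 4.22], [0.17, 2.65], [-2.57, 2.57]. Speed limits (rad/s): [2.79, 2.79, 3.14, 3.14, 3.14, 3.14].

### API

Orientations are given as a unit quaternion [x, y, z, w].
In Python, from station import arm gives the robot as it stands.
- The arm moves only by the tool apply_moves, never from a script. Its argument "increments" is a list of rows, each a list of 4 numbers: the shift along the tool's x, y, z in cm, then the turn about the tool's z in rad. A call has 1 to 10 rows; each row is the pose to reach, as a shift and turn from the pose commanded when the call began, along the tool's axes at that moment; what a row does not reach only later rows make up. A row lasts 1/10 s, in which the tool goes at most 50 mm and 8.59 degrees, less where a joint would pass 70% of its speed; a pose out of reach is approached as far as the arm can. A call with a gripper value outside its range is refused whole. "gripper" is the opening, from 0 (shut) to 1 (fully open), set as the call begins (left out, the last holds). The fingers move at their own pace and stop on an object; "force" is the grip in N (left out, the last holds). Time passes only in rows, so rows that repeat a pose let the fingers close. It gives the time, the measured TCP pose, the force, the opening and the grip force at its end, in the units of the state.
- arm.read_state(): the state, without advancing time (a new reading comes with each control period).
- arm.camera(name): name is "scene" or "side" or "wrist"; returns (picture, depth): 400x640x3 uint8, blue, green, red; 400x640 float32, m along the optical axis (not along the pixel's ray), 0 where there is no reading.
- arm.calibration(name): a dict with "fx", "fy", "cx", "cy" (pixels), "rvec" (rotation vector, rad) and "tvec" (3), from world to camera coordinates, as OpenCV has them; the wrist camera has in their place "tool_from_camera" (4x4, takes a point from camera to tool coordinates, whose origin is the TCP and whose axes are the flange's). Camera axes: x right, y down, z forward; pixel columns grow to the right and rows downward; lengths in m; the calibration is good to about 2 mm. A picture is of the moment at which its call begins: read the wrist's pose just before it. calibration takes no time and is no camera call.
- arm.job_done(): hands the job in; it is judged then, once.
The state is a dict: "t": time; "joint_pos": joint angles; "joint_vel": joint speeds; "joint_efforts": joint torques, N m; "tcp_pos": TCP position; "tool_rot": TCP orientation; "contact_force": force on the tool from outside, world axes, zero at the start; "moment": the same for the moment, N m; "gripper_width": finger opening in m; "finger_force": force on a finger pad.
Only numpy, scipy, OpenCV 4.12 (cv2) and the standard library are available. Lean on these libraries where they do the work, as an engineer would, in place of code of your own. Each camera call takes 0.05 s, during which the arm holds its last target. There are 200 camera calls.

### The job

Push the slanted release button on the nose of the grey mould press, gently, so that its lid springs fully open. Then pick up the aluminium top mould plate, keep it level and lower it (do not drop it) over the two guide pins in the press until it lies fully home, flat on the lower half, and let go. Leave the lid open and do not shift the paint pots, turtles or tin.

Things in the scene. Friction and masses are not known exactly. Their poses are not given: they have to be found in the camera images.
- fixture: Grey clamshell mould press, fixed on the table. Shut it is 150 mm (x) by 190 mm (y), 88 mm tall, with a 62 mm long nose on its -x side that carries the release button. Origin: centre of the underside; +x points from nose to hinge, z up. Its tray is 42 mm high with 4 mm walls; in it the fixed aluminium lower mould half, 90 x 140 mm, its flat top 35 mm above the table.
- guard (a point): Middle of the steel guard hoop over the button, 48 mm straight above the centre of the button's top: two 6 mm rods along the fixture's y, at 12 mm before and behind this point, on posts 42 mm to either side. A finger coming straight down is stopped by them; one slanted along the button's axis passes under them.
- hinge (a point): Middle of the lid's hinge line (along the fixture's y), 80 mm to +x of the fixture's origin, 42 mm above the table. The lid is a shell 155 mm long, 190 mm wide, 46 mm deep; open, it stands up from here to about 190 mm, leaning 10 degrees away from the tray.
- release_top (a point): Centre of the round top of the release button: black, 30 mm across, standing 12 mm proud of the sloping nose face. Its z axis is the outward push axis, 40 degrees from vertical, leaning to the fixture's -x; the button is pushed along -z. Its y axis is the fixture's y.
- release (a joint): Travel of the release button, in m: 0 out, 0.008 fully in. A spring of about 2 N at the start of travel and 5 N fully in returns it; the latch lets go at about 0.005 and adds up to about 2 N; it stops hard at 0.008.
- lid (a joint): Angle of the spring-loaded lid, in rad: 0 shut and latched, 1.75 open against its stop (just past upright). When the button frees the latch it springs open by itself in about a second and stays open.
- seat (a point): Centre of the lower mould half's flat top, 35 mm above the table, midway between the pins; axes as the fixture's. The top plate's origin lies here when it is fully home.
- pin_a (a point): Tip of the guide pin at +y of the fixture, 48 mm from the seat's centre. Each pin is 12 mm thick, stands 25 mm above the lower half and its last 8 mm taper to 5 mm.
- pin_b (a point): Tip of the guide pin at -y of the fixture, 48 mm from the seat's centre.
- plate: Top mould plate, flat on the table: aluminium, 80 mm (x) by 130 mm (y), 14 mm thick, 0.27 to 0.53 kg; two 14 mm through holes at y = +48 and -48 mm. In the middle of its top a grip rib, 60 mm along x, 18 mm wide (y), 30 mm high (its top 44 mm above the underside). Origin: centre of the underside; z up. It fits the pins either way round (a half turn is the same).
- pot_a: a small paint pot with a coloured cap, 36 mm across and 35 mm tall; origin at the centre of its underside; a bystander
- pot_b: a small paint pot with a coloured cap, 36 mm across and 35 mm tall; origin at the centre of its underside; a bystander
- pot_c: a small paint pot with a coloured cap, 36 mm across and 35 mm tall; origin at the centre of its underside; a bystander
- turtle_a: a painted turtle figurine, about 60 x 80 mm and 55 mm tall; origin at the centre of its underside; a bystander
- turtle_b: a painted turtle figurine, about 60 x 80 mm and 55 mm tall; origin at the centre of its underside; a bystander
- turtle_c: a painted turtle figurine, about 60 x 80 mm and 55 mm tall; origin at the centre of its underside; a bystander
- tin: an empty open metal tin, 84 mm across and 100 mm tall; origin at the centre of its underside; a bystander
Mind the look-alikes: they are no part of the job. Leave any red or turquoise look-alike of the plate alone.

How it is judged:
By the outcome, as a careful person would: the job done as asked, in the order asked, and still so for the second after the job is handed in, with the robot touching nothing.
It also fails if it takes over 58 s, if anything falls off the work surface, if the arm or the gripper's body presses on something with over 40 N, if the wrist force passes 120 N, or if a joint passes its speed limit or range.

## Working session

There is one attempt and no reset: what is moved stays moved. The work goes in short steps, Python scripts to look and compute and a tool call to move; the robot and the scene stay as the last step left them, time stands still between calls to the robot, and variables do not carry over. Pictures are saved under pics/ and viewed, at most 10 in all, crops included, and the job is handed in when it is done.

Besides the shell and the picture viewer there is one more tool, called in YAML: its name, and indented under it one key for each argument. apply_moves: Moves the arm, as the interface text tells. Its arguments: {"type":"object","properties":{"increments":{"type":"array"},"gripper":{"type":"number"},"force":{"type":"number"}},"required":["increments"]}

```bash
mkdir -p pics; ls
cat > h.py <<'E'
import numpy as np, cv2
from scipy.spatial.transform import Rotation as R
from station import arm
def cam_T(name, st=None):
    c=arm.calibration(name); K=np.array([[c["fx"],0,c["cx"]],[0,c["fy"],c["cy"]],[0,0,1]])
    if name=="wrist":
        T=np.eye(4); T[:3,:3]=R.from_quat(st["tool_rot"]).as_matrix(); T[:3,3]=st["tcp_pos"]
        return K, T@np.array(c["tool_from_camera"])
    T=np.eye(4); T[:3,:3]=cv2.Rodrigues(np.array(c["rvec"],float))[0]; T[:3,3]=np.ravel(c["tvec"])
    return K, np.linalg.inv(T)
def snap(name):
    st=arm.read_state(); im,d=arm.camera(name); K,T=cam_T(name,st); return im,d,K,T
def ray(K,T,uv,z):
    d=T[:3,:3]@np.linalg.inv(K)@np.array([uv[0],uv[1],1.]); o=T[:3,3]; return o+d*(z-o[2])/d[2]
def cloud(d,K,T):
    v,u=np.mgrid[:400,:640]; P=np.stack([(u-K[0,2])/K[0,0]*d,(v-K[1,2])/K[1,1]*d,d],-1)
    P=P@T[:3,:3].T+T[:3,3]; P[d<=0]=np.nan; return P
E
python3 - <<'E'
from h import *
for n in("scene","side","wrist"):
    im,d,K,T=snap(n); np.savez(f"{n}0.npz",im=im,d=d,K=K,T=T)
    cv2.imwrite(f"pics/{n}0.png",im); print(n,T.round(3).tolist())
s=arm.read_state(); print(s["t"],s["tcp_pos"],R.from_quat(s["tool_rot"]).as_matrix().round(3).tolist())
E
```

```text
pics
scene [[0.357, 0.696, -0.623, 1.233], [0.934, -0.267, 0.237, -0.327], [-0.001, -0.667, -0.745, 0.926], [0.0, 0.0, 0.0, 1.0]]
side [[1.0, -0.012, 0.022, 0.493], [-0.025, -0.621, 0.783, -1.09], [0.004, -0.784, -0.621, 0.941], [0.0, 0.0, 0.0, 1.0]]
wrist [[0.374, 0.877, 0.303, 0.128], [0.927, -0.353, -0.123, 0.542], [-0.001, 0.327, -0.945, 0.372], [0.0, 0.0, 0.0, 1.0]]
0.15 [0.20526718 0.50985245 0.23039234] [[-0.928, 0.374, -0.001], [0.374, 0.928, -0.002], [0.0, -0.002, -1.0]]
```

View pics/scene0.png

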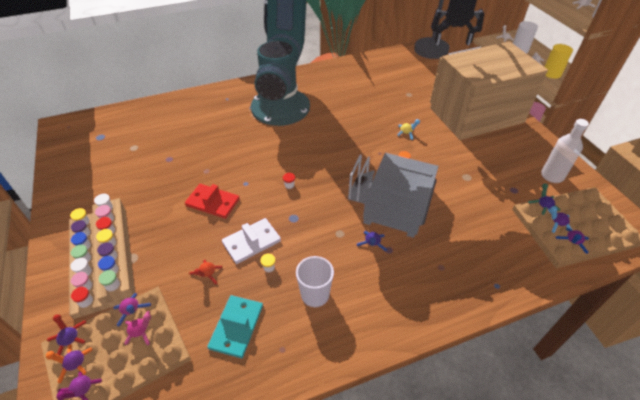

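View pics/side0.png

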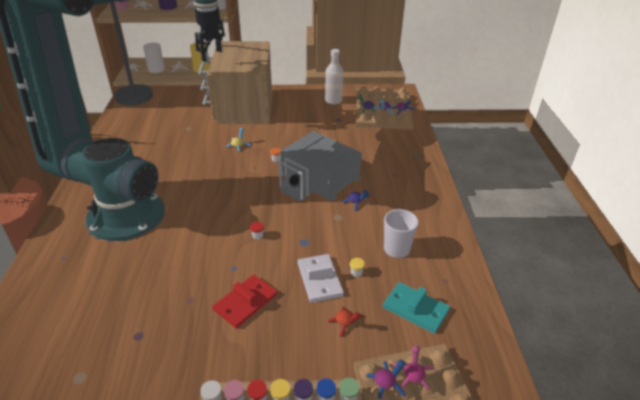

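Candidates for the plate: the aluminium one at scene (252,240), the red look-alike at (212,200) and the turquoise one at (237,325). I choose the bare aluminium one. The press is at scene (400,190) and side (320,170). Its black button sits in the nose, on the left, at side (295,180) and scene (362,180). Next I measure both.

Run:
```python
from h import *
for n,bp,bb in(("scene",(200,210,300,270),(340,145,445,240)),("side",(290,245,350,310),(270,125,370,210))):
    z=np.load(n+"0.npz"); im,d,K,T=z["im"],z["d"],z["K"],z["T"]; P=cloud(d,K,T)
    hsv=cv2.cvtColor(im,cv2.COLOR_BGR2HSV)
    def roi(b): m=np.zeros((400,640),bool); m[b[1]:b[3],b[0]:b[2]]=1; return m
    m=roi(bp)&(hsv[...,1]<60)&(hsv[...,2]>110)
    m=cv2.morphologyEx(m.astype(np.uint8),cv2.MORPH_OPEN,np.ones((3,3)))
    k,l,s,c=cv2.connectedComponentsWithStats(m); i=1+s[1:,4].argmax(); m=l==i
    q=P[m]; q=q[np.isfinite(q[:,2])]; print(n,"plate",s[i],q[:,2].min(),np.percentile(q[:,2],[10,50,90]).round(3))
    f=q[(q[:,2]>.006)&(q[:,2]<.024)]; print(" rect",cv2.minAreaRect((f[:,:2]*1000).astype(np.float32)),len(f))
    rb=q[(q[:,2]>.036)]; 
    if len(rb)>5: print(" rib",cv2.minAreaRect((rb[:,:2]*1000).astype(np.float32)),len(rb))
    m=roi(bb)&(P[...,2]>.078)&(P[...,2]<.1); q=P[m]
    print(" lid top",len(q),cv2.minAreaRect((q[:,:2]*1000).astype(np.float32)),np.percentile(q[:,2],[10,50,90]))
    m=roi(bb)&(P[...,2]>.02)&(P[...,2]<.1); q=P[m]; print(" all",len(q),cv2.minAreaRect((q[:,:2]*1000).astype(np.float32)))
    if n=="scene": a=im[120:340,180:460]
    else: b=im[120:310,270:390]
a=cv2.resize(a,None,fx=1.7,fy=1.7); b=cv2.resize(b,None,fx=2.4,fy=2.4)
H=max(a.shape[0],b.shape[0]); C=np.zeros((H,a.shape[1]+b.shape[1],3),np.uint8); C[:a.shape[0],:a.shape[1]]=a; C[:b.shape[0],a.shape[1]:]=b
cv2.imwrite("pics/crop1.png",C); print(C.shape)
```

```text
scene plate [ 222  219   58   44 1470] -0.0025390029144439774 [0.009 0.016 0.039]
 rect ((534.3397216796875, -247.81402587890625), (84.67089080810547, 130.37705993652344), 12.848094940185547) 1157
 rib ((534.9788818359375, -247.64353942871094), (62.85286331176758, 19.433246612548828), 12.554521560668945) 161
 lid top 3158 ((531.33447265625, 155.59848022460938), (214.78152465820312, 196.60403442382812), 48.134857177734375) [0.08789899 0.0906717  0.09344073]
 all 4741 ((535.1087036132812, 162.8371124267578), (281.06036376953125, 274.5115966796875), 0.2912496328353882)
side plate [ 297  254   47   49 1570] -0.0026332588232821363 [0.007 0.016 0.042]
 rect ((532.518310546875, -249.229248046875), (81.00196838378906, 135.59494018554688), 12.919198989868164) 1144
 rib ((532.0369262695312, -249.0612030029297), (60.386112213134766, 22.246475219726562), 14.647989273071289) 202
 lid top 2152 ((531.37158203125, 155.26065063476562), (222.405029296875, 196.50245666503906), 48.66518783569336) [0.08603717 0.09062819 0.0937425 ]
 all 3907 ((534.8328857421875, 155.20657348632812), (277.0929260253906, 280.4678955078125), 2.205082893371582)
(456, 764, 3)
```

View pics/crop1.png

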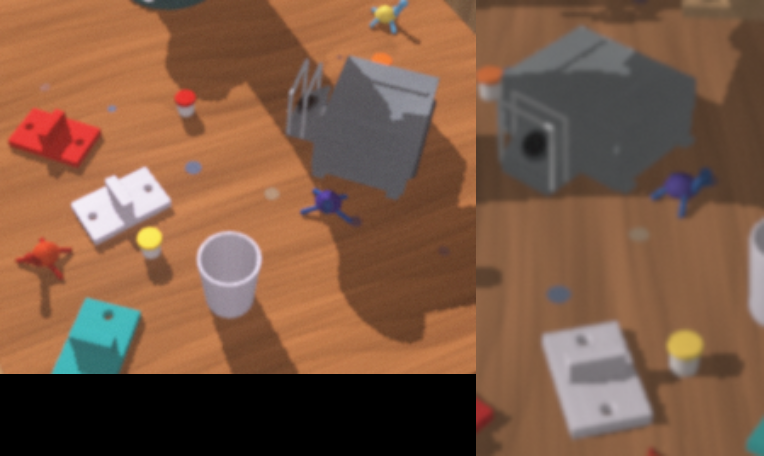

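The left part of the crop shows the bare aluminium plate at (120,205) with its rib and two holes, and red and turquoise look-alikes either side. The right part shows the black button at (535,145) under the hoop. So the nose points to world -x, -y. Now I get the fixture frame and the button.

Run:
```python
from h import *
for n,bb in(("scene",(340,145,445,240)),("side",(270,125,370,210))):
    z=np.load(n+"0.npz"); im,d,K,T=z["im"],z["d"],z["K"],z["T"]; P=cloud(d,K,T)
    m=np.zeros((400,640),bool); m[bb[1]:bb[3],bb[0]:bb[2]]=1
    top=m&(P[...,2]>.08)&(P[...,2]<.1)
    o=cv2.morphologyEx(top.astype(np.uint8),cv2.MORPH_OPEN,np.ones((9,9)))>0
    q=P[o]; r=cv2.minAreaRect((q[:,:2]*1000).astype(np.float32)); print(n,"lid",r)
    for a in (47,48,49):
        a=np.radians(a); ex=np.array([np.cos(a),np.sin(a)]); ey=np.array([-ex[1],ex[0]])
        x=q[:,:2]@ex; y=q[:,:2]@ey; print(np.percentile(x,[.3,99.7]),np.percentile(y,[.3,99.7]))
    g=cv2.cvtColor(im,cv2.COLOR_BGR2GRAY)
    b=m&(g<38)&(P[...,2]>.02); k,l,s,c=cv2.connectedComponentsWithStats(b.astype(np.uint8))
    for i in range(1,k):
        if s[i,4]>15:
            w=P[l==i]; print(" dark",s[i],c[i].round(1),np.nanmedian(w,0).round(4))
    # far objects: list everything tall near the way
z=np.load("scene0.npz"); P=cloud(z["d"],z["K"],z["T"])
s=arm.read_state(); print(arm.calibration("wrist")["tool_from_camera"])
```

```text
scene lid ((552.2376708984375, 177.15533447265625), (154.76893615722656, 194.2414093017578), 48.1364860534668)
[0.43030508 0.58348119] [-0.37933777 -0.18860962]
[0.42488017 0.57787777] [-0.3877881  -0.19724769]
[0.41928368 0.57230309] [-0.39640798 -0.2057212 ]
side lid ((550.6142578125, 176.26385498046875), (165.449951171875, 195.34046936035156), 48.66879653930664)
[0.42403235 0.58216676] [-0.378999   -0.18632635]
[0.41905705 0.57654972] [-0.38685937 -0.19559474]
[0.41350897 0.57066039] [-0.3952751  -0.20454863]
 dark [290 176   9   9  59] [293.8 179.9] [0.47   0.0834 0.0544]
[[-5.45555853e-04 -9.45060172e-01 -3.26895967e-01  8.34509353e-02]
 [ 9.99999400e-01 -8.26283110e-04  7.19897941e-04  5.86168270e-04]
 [-9.50455488e-04 -3.26895378e-01  9.45060056e-01 -1.42267430e-01]
 [ 0.00000000e+00  0.00000000e+00  0.00000000e+00  1.00000000e+00]]
```

Run:
```python
from h import *
z=np.load("scene0.npz"); P=cloud(z["d"],z["K"],z["T"])
def fx(P,o=(.55,.1745),a=48.2):
    a=np.radians(a); d=P[:,:2]-o; return np.c_[d@[np.cos(a),np.sin(a)],d@[-np.sin(a),np.cos(a)],P[:,2]]
for n in("scene","side"):
    z=np.load(n+"0.npz"); P=cloud(z["d"],z["K"],z["T"]).reshape(-1,3); q=fx(P)
    m=(q[:,0]>-.16)&(q[:,0]<-.082)&(abs(q[:,1])<.06)&(q[:,2]>.075)&(q[:,2]<.13); h=q[m]
    print(n,len(h),"z",np.percentile(h[:,2],[5,50,95]).round(4),np.histogram(h[:,0],np.arange(-.16,-.08,.004)),np.percentile(h[:,1],[2,98]))
    h=h[h[:,2]>.09]; print(np.histogram(h[:,0],np.arange(-.16,-.08,.004))[0])
z=np.load("wrist0.npz"); im,d,K,T=z["im"],z["d"],z["K"],z["T"]
c=np.array(arm.calibration("wrist")["tool_from_camera"]); Q=cloud(d,K,c).reshape(-1,3)
f=Q[(Q[:,2]<.03)&(abs(Q[:,1])<.09)&(abs(Q[:,0])<.06)]
for a in np.arange(-.1,.02,.008):
    for s in(1,-1):
        g=f[(f[:,2]>=a)&(f[:,2]<a+.008)&(s*f[:,1]>0)]
        if len(g)>4: print(round(a*1000),s,len(g),"x",(1e3*np.percentile(g[:,0],[1,99])).round(1),"|y|",(1e3*np.percentile(s*g[:,1],[1,99])).round(1))
```

```text
scene 158 z [0.0801 0.1058 0.1091] (array([ 0,  0,  0,  0,  0,  0, 16, 56,  8,  0,  0,  0, 14, 60,  4,  0,  0,
        0,  0]), array([-0.16 , -0.156, -0.152, -0.148, -0.144, -0.14 , -0.136, -0.132,
       -0.128, -0.124, -0.12 , -0.116, -0.112, -0.108, -0.104, -0.1  ,
       -0.096, -0.092, -0.088, -0.084])) [-0.0444946   0.04433312]
[ 0  0  0  0  0  0 10 49  6  0  0  0 12 47  1  0  0  0  0]
side 170 z [0.0794 0.1045 0.1088] (array([ 0,  0,  0,  0,  0, 18, 52, 14,  1,  0,  0, 15, 55, 14,  1,  0,  0,
        0,  0]), array([-0.16 , -0.156, -0.152, -0.148, -0.144, -0.14 , -0.136, -0.132,
       -0.128, -0.124, -0.12 , -0.116, -0.112, -0.108, -0.104, -0.1  ,
       -0.096, -0.092, -0.088, -0.084])) [-0.04330774  0.04459528]
[ 0  0  0  0  0 16 41 11  1  0  0 12 45 14  1  0  0  0  0]
-92 1 1734 x [10.3 18.1] |y| [ 2.2 71.1]
-92 -1 1684 x [10.3 17.9] |y| [ 2.6 69.8]
-84 1 4901 x [ 6.6 17.3] |y| [ 0.8 72.4]
-84 -1 4802 x [ 6.6 17.3] |y| [ 0.5 71.2]
-76 1 3066 x [-8.6 16.9] |y| [ 1.9 73.6]
-76 -1 2989 x [-8.4 17. ] |y| [ 1.8 72.2]
-68 1 3576 x [-10.8  13.3] |y| [38.9 74. ]
-68 -1 3660 x [-10.8  13.4] |y| [37.7 72.6]
-60 1 777 x [ 5.6 13.5] |y| [42.7 71.6]
-60 -1 791 x [ 5.5 13.6] |y| [41.6 69.8]
-52 1 731 x [-6.8 11.1] |y| [43.  55.8]
-52 -1 719 x [-6.2 11.2] |y| [41.6 54.4]
-44 1 701 x [-10.9  11. ] |y| [42.9 56.9]
-44 -1 709 x [-10.9  11.1] |y| [41.6 55.5]
-36 1 585 x [-11.1  11. ] |y| [43.  56.7]
-36 -1 598 x [-11.1  11.1] |y| [41.6 55.4]
-28 1 496 x [-11.  11.] |y| [43.  56.6]
-28 -1 487 x [-10.8  11. ] |y| [41.6 55.4]
-20 1 245 x [-11.2  10.9] |y| [43.1 49.7]
-20 -1 247 x [-10.8  10.9] |y| [41.7 52.9]
```

View pics/wrist0.png

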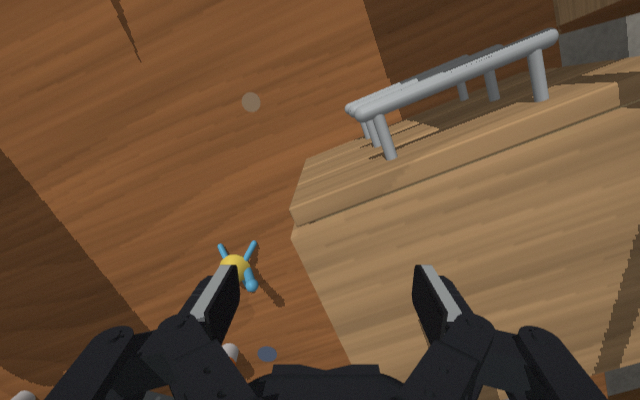

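The wrist view shows the yellow turtle at (235,265), and to the right a crate with the handle-like hoop. The fingers are 14 mm thick for only about 43 mm above the tip, and then they flare. A vertical finger therefore can't reach through the 18 mm rod gap, so the tool has to be tilted. The rows carry no tilt, so the only documented effect to try is the "out of reach is approached" one. I check how high the nearby obstacles are before testing it in free air.

Run:
```python
from h import *
Ps=[]
for n in("scene","side","wrist"):
    z=np.load(n+"0.npz"); P=cloud(z["d"],z["K"],z["T"]).reshape(-1,3); Ps.append(P)
P=np.vstack(Ps[:2]); 
# max height map, 0.1 m cells
for y in np.arange(.9,-.6,-.1):
    print(f"{y:.1f}",[ (lambda g: int(1000*np.percentile(g[:,2],99)) if len(g)>5 else -1)(P[(abs(P[:,0]-x)<.05)&(abs(P[:,1]-y)<.05)]) for x in np.arange(-.1,1.,.1)])
```

```text
0.9 [-1, -1, -1, -1, -1, -1, -1, -1, -1, -736, -737]
0.8 [27, 9, 9, 202, 203, 200, 7, 6, 7, 6, 6]
0.7 [355, 8, 170, 206, 207, 205, 8, 203, 121, 46, 44]
0.6 [26, 8, 172, 349, 206, 205, 7, 196, 51, 48, 46]
0.5 [8, 8, 8, 433, 205, 204, 7, 6, 95, 93, 94]
0.4 [8, 8, 7, 348, 55, 7, 7, 7, 7, 22, 22]
0.3 [8, 8, 7, 8, 31, 40, 94, 93, 6, 6, 6]
0.2 [283, 7, 7, 7, 7, 92, 97, 96, 91, 6, 6]
0.1 [566, 574, 547, 7, 7, 108, 108, 95, 65, 5, 6]
0.0 [579, 593, 222, 7, 6, 7, 91, 29, 53, 5, 6]
-0.1 [37, 223, 207, 6, 7, 39, 6, 6, 102, 102, 6]
-0.2 [7, 6, 7, 6, 6, 13, 47, 45, 102, 101, 6]
-0.3 [6, 7, 6, 6, 46, 47, 47, 34, 45, 47, 5]
-0.4 [6, 6, 6, 6, 18, 17, 6, 53, 46, 24, 5]
-0.5 [6, 6, 6, 6, 39, 50, 50, 69, 97, 46, 5]
```

apply_moves:
  increments:
    - [-1.5,-3,-3,0]
    - [-3,-6,-6,0]
    - [-4,-9,-9,0]
  gripper: 0

```text
t: 0.45
tcp_pos: [0.209, 0.4104, 0.3214]
tool_rot: [0.19, 0.982, -0.001, -0.0]
contact_force: [0.1, 0.2, 1.2]
gripper_width: 0.044
finger_force: 0.0
```

apply_moves:
  increments:
    - [-4,1,-3,0.14]
    - [-8,2,-6,0.28]
    - [-12,3,-8,0.42]
    - [-13.8,3.4,-8,0.56]
    - [-13.8,3.4,-8,0.7]
    - [-13.8,3.4,-8,0.84]
    - [-13.8,3.4,-8,0.98]
    - [-13.8,3.4,-8,1.12]
    - [-13.8,3.4,-8,1.26]
    - [-13.8,3.4,-8,1.4]

```text
t: 1.45
tcp_pos: [0.3496, 0.3917, 0.4008]
tool_rot: [0.78, 0.626, -0.0, 0.0]
contact_force: [-0.0, -0.4, 0.6]
gripper_width: 0.0001
finger_force: 0.0
```

```bash
cat > s.py <<'E'
from h import *
s=arm.read_state(); M=R.from_quat(s["tool_rot"]).as_matrix()
print("t",s["t"],"tcp",s["tcp_pos"].round(4) if hasattr(s["tcp_pos"],"round") else s["tcp_pos"],"q",np.round(s["joint_pos"],3)); print(M.round(3).tolist(),"tilt",np.degrees(np.arccos(-M[2,2])).round(1),"az",np.degrees(np.arctan2(M[1,2],M[0,2])).round(1), "F",np.round(s["contact_force"],1))
E
python3 s.py
```

```text
t 1.45 tcp [0.3496 0.3917 0.4008] q [0.734 0.062 1.062 0.    2.018 0.952]
[[0.216, 0.976, -0.001], [0.976, -0.216, -0.001], [-0.001, -0.001, -1.0]] tilt 0.1 az -140.6 F [-0.  -0.4  0.6]
```

apply_moves:
  increments:
    - [4,2.3,0,0.14]
    - [8,4.6,0,0.28]
    - [12,6.9,0,0.42]
    - [16,9.2,0,0.52]
    - [20,11.5,0,0.52]
    - [24,13.8,0,0.52]
    - [28,16.1,0,0.52]
    - [32,18.4,0,0.52]

```text
t: 2.25
tcp_pos: [0.5235, 0.5842, 0.3524]
tool_rot: [0.913, 0.407, 0.016, -0.007]
contact_force: [1.5, 1.2, 0.9]
gripper_width: -0.0
finger_force: 0.0
```

```bash
python3 s.py
```

```text
t 2.25 tcp [0.5235 0.5842 0.3524] q [0.767 0.722 0.274 0.003 2.111 1.5  ]
[[0.668, 0.744, 0.024], [0.743, -0.668, 0.026], [0.035, 0.0, -0.999]] tilt 2.0 az 48.0 F [1.5 1.2 0.9]
```

apply_moves:
  increments:
    - [30,0,-10,0]
    - [60,0,-20,0]
    - [60,0,-20,0]
    - [60,0,-20,0]
    - [60,0,-20,0]

```text
t: 2.75
tcp_pos: [0.5464, 0.6095, 0.3195]
tool_rot: [0.913, 0.407, 0.034, -0.015]
contact_force: [0.6, 0.8, 0.6]
gripper_width: 0.0002
finger_force: 0.0
```

```bash
python3 s.py
```

```text
t 2.75 tcp [0.5464 0.6095 0.3195] q [0.769 0.765 0.274 0.006 2.029 1.503]
[[0.667, 0.744, 0.049], [0.742, -0.668, 0.055], [0.074, 0.0, -0.997]] tilt 4.2 az 48.1 F [0.6 0.8 0.6]
```

apply_moves:
  increments:
    - [60,0,-60,0]
    - [60,0,-60,0]
    - [60,0,-60,0]
    - [60,0,-60,0]
    - [60,0,-60,0]

```text
t: 3.25
tcp_pos: [0.531, 0.592, 0.3742]
tool_rot: [0.912, 0.407, 0.051, -0.023]
contact_force: [-0.9, -0.3, -0.7]
gripper_width: -0.0001
finger_force: 0.0
```

```bash
python3 s.py
```

```text
t 3.25 tcp [0.531  0.592  0.3742] q [0.765 0.696 0.274 0.009 2.061 1.502]
[[0.664, 0.744, 0.075], [0.739, -0.668, 0.083], [0.112, 0.0, -0.994]] tilt 6.4 az 48.0 F [-0.9 -0.3 -0.7]
```

apply_moves:
  increments:
    - [60,0,-40,0]
    - [60,0,-40,0]
    - [60,0,-40,0]
    - [60,0,-40,0]
    - [60,0,-40,0]
    - [60,0,-40,0]
    - [60,0,-40,0]
    - [60,0,-40,0]
    - [60,0,-40,0]
    - [60,0,-40,0]

```text
t: 4.25
tcp_pos: [0.53, 0.5905, 0.3932]
tool_rot: [0.911, 0.406, 0.067, -0.03]
contact_force: [0.5, -0.4, 0.4]
gripper_width: -0.0003
finger_force: 0.0
```

```bash
python3 s.py
```

```text
t 4.25 tcp [0.53   0.5905 0.3932] q [0.763 0.672 0.275 0.013 2.049 1.502]
[[0.661, 0.744, 0.098], [0.736, -0.668, 0.109], [0.146, -0.0, -0.989]] tilt 8.4 az 48.1 F [ 0.5 -0.4  0.4]
```

apply_moves:
  increments:
    - [60,0,-30,0]
    - [60,0,-30,0]

```text
t: 4.45
tcp_pos: [0.5377, 0.5991, 0.3973]
tool_rot: [0.909, 0.405, 0.085, -0.038]
contact_force: [-0.1, -0.7, 1.3]
gripper_width: 0.0
finger_force: 0.0
```

apply_moves:
  increments:
    - [60,0,-30,0]
    - [60,0,-30,0]

```text
t: 4.65
tcp_pos: [0.5439, 0.606, 0.403]
tool_rot: [0.908, 0.405, 0.102, -0.046]
contact_force: [0.4, 0.7, -0.5]
gripper_width: -0.0002
finger_force: 0.0
```

apply_moves:
  increments:
    - [60,0,-30,0]
    - [60,0,-30,0]
    - [60,0,-30,0]

```text
t: 4.95
tcp_pos: [0.5486, 0.6111, 0.4127]
tool_rot: [0.905, 0.404, 0.12, -0.053]
contact_force: [0.1, -0.0, -0.5]
gripper_width: 0.0003
finger_force: 0.0
```

```bash
python3 s.py
```

```text
t 4.95 tcp [0.5486 0.6111 0.4127] q [0.762 0.656 0.274 0.022 1.949 1.505]
[[0.645, 0.744, 0.173], [0.718, -0.668, 0.193], [0.26, -0.0, -0.966]] tilt 15.1 az 48.1 F [ 0.1 -0.  -0.5]
```

apply_moves:
  increments:
    - [60,0,-20,0]
    - [60,0,-20,0]

```text
t: 5.15
tcp_pos: [0.5582, 0.6217, 0.4137]
tool_rot: [0.903, 0.403, 0.137, -0.061]
contact_force: [0.0, 0.3, 0.2]
gripper_width: 0.0001
finger_force: 0.0
```

apply_moves:
  increments:
    - [60,0,-15,0]
    - [60,0,-15,0]

```text
t: 5.35
tcp_pos: [0.569, 0.6337, 0.4116]
tool_rot: [0.9, 0.401, 0.154, -0.069]
contact_force: [-0.0, -0.5, -0.1]
gripper_width: 0.0001
finger_force: 0.0
```

apply_moves:
  increments:
    - [60,0,-10,0]
    - [60,0,-10,0]

```text
t: 5.55
tcp_pos: [0.5811, 0.6472, 0.4077]
tool_rot: [0.897, 0.4, 0.172, -0.077]
contact_force: [-1.4, -0.2, -0.1]
gripper_width: -0.0002
finger_force: 0.0
```

apply_moves:
  increments:
    - [60,0,-5,0]
    - [60,0,-5,0]

```text
t: 5.75
tcp_pos: [0.5944, 0.6619, 0.4016]
tool_rot: [0.893, 0.398, 0.189, -0.085]
contact_force: [-0.0, 0.4, 0.4]
gripper_width: -0.0001
finger_force: 0.0
```

apply_moves:
  increments:
    - [60,0,0,0]
    - [60,0,0,0]

```text
t: 5.95
tcp_pos: [0.6087, 0.6777, 0.3935]
tool_rot: [0.89, 0.397, 0.207, -0.093]
contact_force: [-0.4, -0.1, -0.7]
gripper_width: -0.0001
finger_force: 0.0
```

apply_moves:
  increments:
    - [60,0,5,0]
    - [60,0,5,0]

```text
t: 6.15
tcp_pos: [0.6238, 0.6945, 0.3832]
tool_rot: [0.885, 0.395, 0.225, -0.1]
contact_force: [-0.5, -0.5, 0.7]
gripper_width: 0.0002
finger_force: 0.0
```

```bash
python3 s.py
```

```text
t 6.15 tcp [0.6238 0.6945 0.3832] q [0.766 0.732 0.275 0.035 1.638 1.509]
[[0.587, 0.744, 0.319], [0.653, -0.668, 0.355], [0.477, -0.0, -0.879]] tilt 28.5 az 48.1 F [-0.5 -0.5  0.7]
```

Each short call adds about 2.2° of tilt, in the right direction (azimuth 48°). Five more calls should reach 40°.

apply_moves:
  increments:
    - [60,0,-5,0]
    - [60,0,-5,0]

```text
t: 6.35
tcp_pos: [0.6313, 0.7029, 0.3892]
tool_rot: [0.881, 0.393, 0.242, -0.108]
contact_force: [0.3, 0.3, -0.1]
gripper_width: 0.0001
finger_force: 0.0
```

apply_moves:
  increments:
    - [60,0,-5,0]
    - [60,0,-5,0]

```text
t: 6.55
tcp_pos: [0.6374, 0.7096, 0.4016]
tool_rot: [0.875, 0.39, 0.262, -0.117]
contact_force: [-0.6, -0.0, -0.4]
gripper_width: 0.0001
finger_force: 0.0
```

apply_moves:
  increments:
    - [60,0,-5,0]
    - [60,0,-5,0]

```text
t: 6.75
tcp_pos: [0.6424, 0.7152, 0.4151]
tool_rot: [0.869, 0.388, 0.28, -0.125]
contact_force: [-0.6, 0.2, 0.0]
gripper_width: 0.0
finger_force: 0.0
```

apply_moves:
  increments:
    - [60,0,-5,0]
    - [60,0,-5,0]

```text
t: 6.95
tcp_pos: [0.6461, 0.7193, 0.4307]
tool_rot: [0.863, 0.385, 0.298, -0.133]
contact_force: [-0.1, -0.2, 0.9]
gripper_width: 0.0
finger_force: 0.0
```

apply_moves:
  increments:
    - [60,0,-5,0]
    - [60,0,-5,0]

```text
t: 7.15
tcp_pos: [0.6485, 0.7218, 0.4487]
tool_rot: [0.857, 0.382, 0.316, -0.141]
contact_force: [-0.4, 0.2, 0.0]
gripper_width: 0.0002
finger_force: 0.0
```

```bash
python3 s.py
```

```text
t 7.15 tcp [0.6485 0.7218 0.4487] q [0.764 0.697 0.274 0.049 1.466 1.509]
[[0.509, 0.744, 0.433], [0.566, -0.668, 0.483], [0.649, -0.0, -0.761]] tilt 40.4 az 48.1 F [-0.4  0.2  0. ]
```

apply_moves:
  increments:
    - [-3.9,1.6,-1.1,0]
    - [-7.8,3.2,-2.3,0]
    - [-11.6,4.8,-3.4,0]
    - [-15.5,6.4,-4.6,0]
    - [-19.4,8,-5.7,0]
    - [-23.3,9.7,-6.8,0]
    - [-27.1,11.3,-8,0]
    - [-31,12.9,-9.1,0]
    - [-34.9,14.5,-10.3,0]
    - [-38.8,16.1,-11.4,0]

```text
t: 8.15
tcp_pos: [0.5202, 0.3379, 0.2837]
tool_rot: [0.857, 0.382, 0.316, -0.14]
contact_force: [-0.4, -1.0, -0.5]
gripper_width: 0.0003
finger_force: 0.0
```

```bash
cat > to.py <<'E'
from h import *
import sys
s=arm.read_state(); M=R.from_quat(s["tool_rot"]).as_matrix()
print("shift cm",(100*M.T@(np.array([float(v) for v in sys.argv[1:4]])-s["tcp_pos"])).round(2))
E
python3 s.py; python3 to.py .418 .027 .149
```

```text
t 8.15 tcp [0.5202 0.3379 0.2837] q [ 0.311 -0.201  1.694  0.386  1.048  0.952]
[[0.508, 0.744, 0.434], [0.567, -0.668, 0.482], [0.648, 0.001, -0.761]] tilt 40.4 az 48.0 F [-0.4 -1.  -0.5]
shift cm [-31.55  13.15  -9.15]
```

The tilt is held exactly, so I go on to the standoff.

apply_moves:
  increments:
    - [-3.9,1.6,-1.1,0]
    - [-7.9,3.3,-2.3,0]
    - [-11.8,4.9,-3.4,0]
    - [-15.8,6.6,-4.6,0]
    - [-19.7,8.2,-5.7,0]
    - [-23.7,9.9,-6.9,0]
    - [-27.6,11.5,-8,0]
    - [-31.5,13.1,-9.2,0]
    - [-31.5,13.1,-9.2,0]

```text
t: 9.05
tcp_pos: [0.4172, 0.0239, 0.1477]
tool_rot: [0.86, 0.377, 0.314, -0.139]
contact_force: [-0.4, 1.1, 0.6]
gripper_width: -0.0001
finger_force: 0.0
```

```bash
python3 s.py
python3 - <<'E'
from h import *
im,d,K,T=snap("wrist"); np.savez("w1.npz",im=im,d=d,K=K,T=T); cv2.imwrite("pics/w1.png",im)
P=cloud(d,K,T)
g=cv2.cvtColor(im,cv2.COLOR_BGR2GRAY)
a=np.radians(48.2); dd=P[...,:2]-[.55,.1745]; X=dd@[np.cos(a),np.sin(a)]; Y=dd@[-np.sin(a),np.cos(a)]
b=(g<45)&(X>-.15)&(X<-.09)&(abs(Y)<.03)&(P[...,2]>.03)&(P[...,2]<.08)
k,l,s,c=cv2.connectedComponentsWithStats(b.astype(np.uint8))
for i in range(1,k):
    if s[i,4]>100:
        m=l==i; print(s[i],c[i].round(1),np.median(P[m],0).round(4),"fx",np.median(X[m]).round(4),np.median(Y[m]).round(4),np.percentile(P[m][:,2],[2,98]).round(3))
E
```

```text
t 9.05 tcp [0.4172 0.0239 0.1477] q [-0.629 -0.416  2.123  0.709  1.395  0.   ]
[[0.518, 0.736, 0.435], [0.562, -0.676, 0.476], [0.645, -0.002, -0.764]] tilt 40.1 az 47.6 F [-0.4  1.1  0.6]
[309 189  30  19 366] [325.3 197.6] [0.4713 0.0818 0.0516] fx -0.1209 -0.003 [0.046 0.057]
```

View pics/w1.png

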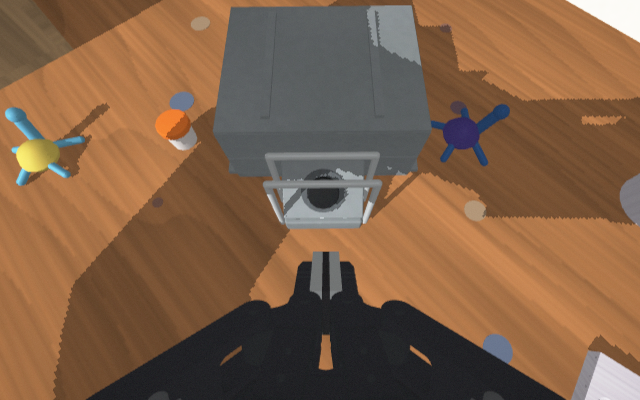

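The wrist view shows the hoop rods at rows 155 and 185 and the button's black disc at about (323,190), with the closed fingertips at (326,255) lined up in front of it. I measure the hoop from here to get the button centre.

Run:
```python
from h import *
z=np.load("w1.npz"); P=cloud(z["d"],z["K"],z["T"])
a=np.radians(48.2); ex=np.array([np.cos(a),np.sin(a)]); ey=np.array([-ex[1],ex[0]])
dd=P[...,:2]-[.55,.1745]; X=dd@ex; Y=dd@ey; Z=P[...,2]
m=(X>-.16)&(X<-.085)&(abs(Y)<.06)&(Z>.095)&(Z<.13)
m[250:]=0
for lo,hi in((-.16,-.12),(-.12,-.085)):
    k=m&(X>lo)&(X<hi); print(k.sum(),"x",np.percentile(X[k],[5,50,95]).round(4),"z",np.percentile(Z[k],[5,50,95]).round(4),"y",np.percentile(Y[k],[1,50,99]).round(4))
k=(Z>.08)&(Z<.1)&(X>-.09)&(X<.1)&(abs(Y)<.12); 
r=cv2.minAreaRect((P[k][:,:2]*1000).astype(np.float32)); print(r)
s=arm.read_state(); M=R.from_quat(s["tool_rot"]).as_matrix(); print(s["tcp_pos"],s["t"])
# surface of nose face
k=(X>-.15)&(X<-.08)&(abs(Y)<.035)&(Z>.02)&(Z<.075); k[250:]=0
for lo in np.arange(-.15,-.08,.006):
    q=k&(X>=lo)&(X<lo+.006); 
    if q.sum()>5: print(round(lo,3),q.sum(),np.percentile(Z[q&(abs(Y+.003)<.01)],[10,50,90]).round(4) if (q&(abs(Y+.003)<.01)).sum()>3 else "", "side",np.median(Z[q&(abs(Y+.003)>.02)]).round(4))
```

```text
987 x [-0.133  -0.1313 -0.1281] z [0.101  0.1043 0.1058] y [-0.0439 -0.0003  0.0429]
935 x [-0.1091 -0.1075 -0.1043] z [0.1003 0.1043 0.1057] y [-0.044   0.0003  0.0429]
((553.5200805664062, 177.1357879638672), (157.0342254638672, 189.95703125), 48.0077018737793)
[0.41806527 0.02599028 0.14917333] 9.1
-0.138 204 [0.0203 0.0215 0.0223] side 0.0213
-0.132 722 [0.0222 0.0297 0.0462] side 0.0287
-0.126 666 [0.0361 0.0491 0.0517] side 0.0343
-0.12 604 [0.0527 0.055  0.0572] side 0.0393
-0.114 335 [0.0563 0.0573 0.0583] side 0.0443
-0.108 108 [0.0562 0.0604 0.0627] side 0.0529
-0.102 556 [0.0564 0.0582 0.0602] side 0.0543
-0.096 604 [0.058  0.0598 0.0618] side 0.0594
-0.09 241 [0.0615 0.0623 0.0631] side 0.0625
```

```bash
python3 s.py; python3 to.py .462 .0762 .0702;python3 to.py .4707 .0858 .055
```

```text
t 9.1 tcp [0.4181 0.026  0.1492] q [-6.240e-01 -4.170e-01  2.121e+00  7.110e-01  1.395e+00  2.000e-03]
[[0.515, 0.739, 0.435], [0.563, -0.674, 0.478], [0.647, -0.001, -0.763]] tilt 40.3 az 47.7 F [0.5 1.  0.1]
shift cm [-0.02 -0.13 10.34]
shift cm [-1.000e-02 -1.300e-01  1.233e+01]
```

apply_moves:
  increments:
    - [0,-0.1,2.5,0]
    - [0,-0.1,5,0]
    - [0,-0.1,7.5,0]
    - [0,-0.1,9.5,0]
    - [0,-0.1,10.2,0]
    - [0,-0.1,10.2,0]
    - [0,-0.1,10.2,0]

```text
t: 9.8
tcp_pos: [0.462, 0.079, 0.0731]
tool_rot: [0.857, 0.383, 0.315, -0.14]
contact_force: [0.4, -0.2, 0.1]
gripper_width: -0.0001
finger_force: 0.0
```

```bash
python3 s.py; python3 to.py .4707 .0858 .055
```

```text
t 9.8 tcp [0.462  0.079  0.0731] q [-4.080e-01 -2.430e-01  2.168e+00  7.620e-01  1.096e+00  1.000e-03]
[[0.508, 0.745, 0.433], [0.568, -0.667, 0.482], [0.647, 0.001, -0.762]] tilt 40.4 az 48.0 F [ 0.4 -0.2  0.1]
shift cm [-0.34  0.19  2.08]
```

apply_moves:
  increments:
    - [-0.1,0.1,0.4,0]
    - [-0.3,0.2,0.9,0]
    - [-0.3,0.2,1.3,0]
    - [-0.3,0.2,1.6,0]
    - [-0.3,0.2,1.8,0]
    - [-0.3,0.2,1.9,0]
    - [-0.3,0.2,1.9,0]

```text
t: 10.5
tcp_pos: [0.4697, 0.0848, 0.0553]
tool_rot: [0.857, 0.382, 0.314, -0.141]
contact_force: [0.3, 0.1, 0.6]
gripper_width: 0.0
finger_force: 0.0
```

apply_moves:
  increments:
    - [0,0,0.1,0]
    - [0,0,0.2,0]
    - [0,0,0.2,0]

```text
t: 10.8
tcp_pos: [0.4707, 0.0856, 0.0541]
tool_rot: [0.857, 0.382, 0.315, -0.14]
contact_force: [-0.8, -0.2, 1.6]
gripper_width: 0.0001
finger_force: 0.7
```

apply_moves:
  increments:
    - [0,0,0.1,0]
    - [0,0,0.2,0]
    - [0,0,0.2,0]

```text
t: 11.1
tcp_pos: [0.4716, 0.0865, 0.0526]
tool_rot: [0.857, 0.382, 0.315, -0.14]
contact_force: [-2.4, -1.5, 2.6]
gripper_width: -0.0001
finger_force: 1.7
```

```bash
python3 s.py; python3 to.py .4707 .0858 .055
```

```text
t 11.1 tcp [0.4716 0.0865 0.0526] q [-0.376 -0.186  2.172  0.785  1.031 -0.02 ]
[[0.51, 0.744, 0.432], [0.567, -0.668, 0.481], [0.647, -0.0, -0.763]] tilt 40.3 az 48.1 F [-2.4 -1.5  2.6]
shift cm [ 0.07 -0.02 -0.26]
```

Contact at about 3.5 N along the axis. I keep pressing in 2 mm steps.

apply_moves:
  increments:
    - [0,0,0.1,0]
    - [0,0,0.2,0]
    - [0,0,0.2,0]

```text
t: 11.4
tcp_pos: [0.4725, 0.0875, 0.051]
tool_rot: [0.857, 0.382, 0.315, -0.14]
contact_force: [-1.9, -2.6, 2.5]
gripper_width: 0.0
finger_force: 1.8
```

apply_moves:
  increments:
    - [0,0,0.1,0]
    - [0,0,0.15,0]
    - [0,0,0.15,0]

```text
t: 11.7
tcp_pos: [0.4731, 0.0883, 0.0498]
tool_rot: [0.857, 0.382, 0.315, -0.14]
contact_force: [-2.2, -1.5, 2.6]
gripper_width: 0.0001
finger_force: 1.9
```

```bash
python3 s.py
python3 - <<'E'
from h import *
im,d,K,T=snap("side"); cv2.imwrite("pics/s2.png",im); P=cloud(d,K,T)
print("z>0.13 near hinge:",((P[...,2]>.13)&(abs(P[...,0]-.62)<.1)&(abs(P[...,1]-.24)<.1)).sum())
E
```

```text
t 11.7 tcp [0.4731 0.0883 0.0498] q [-0.369 -0.178  2.172  0.789  1.021 -0.022]
[[0.51, 0.744, 0.432], [0.567, -0.668, 0.481], [0.647, -0.0, -0.763]] tilt 40.3 az 48.1 F [-2.2 -1.5  2.6]
z>0.13 near hinge: 377
```

apply_moves:
  increments:
    - [0,0,-1,0]
    - [0,0,-3,0]
    - [0,0,-6,0]
    - [0,0,-9,0]
    - [0,0,-12,0]
    - [0,0,-14,0]
    - [0,0,-14,0]

```text
t: 12.45
tcp_pos: [0.4131, 0.0191, 0.159]
tool_rot: [0.857, 0.382, 0.316, -0.138]
contact_force: [-0.1, 0.9, 0.1]
gripper_width: -0.0001
finger_force: 0.0
```

```bash
python3 s.py
python3 - <<'E'
from h import *
im,d,K,T=snap("side"); cv2.imwrite("pics/s3.png",im[80:380,:560]); np.savez("s3.npz",im=im,d=d,K=K,T=T)
im,d,K,T=snap("wrist"); np.savez("w2.npz",im=im,d=d,K=K,T=T); cv2.imwrite("pics/w2.png",im)
E
```

```text
t 12.45 tcp [0.4131 0.0191 0.159 ] q [-0.653 -0.432  2.11   0.709  1.432 -0.011]
[[0.509, 0.742, 0.437], [0.568, -0.67, 0.478], [0.647, 0.005, -0.762]] tilt 40.3 az 47.6 F [-0.1  0.9  0.1]
```

View pics/s3.png

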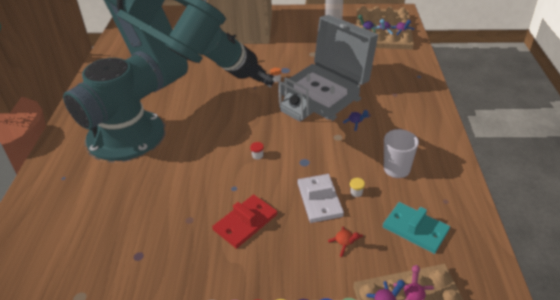

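View pics/w2.png

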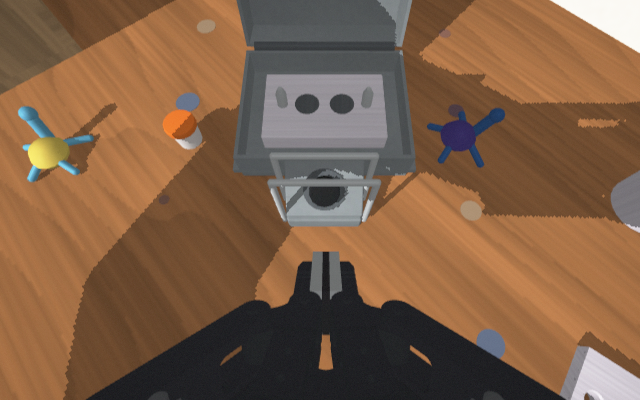

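The side view shows the lid standing open, at (345,50). The wrist view shows the lower half with its two pins at (281,97) and (367,97). The button is done. Next I bring the tool back to vertical using the inner reach limit at azimuth 48°. I first go to about (0.30,0.335,0.40).

```bash
python3 s.py; python3 to.py .35 .05 .35; python3 to.py .30 .335 .42
python3 - <<'E'
from h import *
z=np.load("s3.npz")
P=cloud(z["d"],z["K"],z["T"]); a=np.radians(48.1); dd=P[...,:2]-[.55,.1745]; X=dd@[np.cos(a),np.sin(a)]; Y=dd@[-np.sin(a),np.cos(a)]
m=(abs(Y)<.1)&(X>.05)&(X<.2)&(P[...,2]>.06); print("lid top z",np.nanpercentile(P[...,2][m],99), "x at top",np.median(X[m&(P[...,2]>.17)]), "x low",np.median(X[m&(P[...,2]<.09)]))
E
```

```text
t 12.55 tcp [0.4122 0.0207 0.1563] q [-0.65  -0.429  2.114  0.709  1.43  -0.011]
[[0.51, 0.743, 0.433], [0.567, -0.669, 0.481], [0.647, -0.0, -0.763]] tilt 40.3 az 48.0 F [-0.3 -0.1 -0.4]
shift cm [ 11.01  -6.59 -16.06]
shift cm [ 29.14 -29.37  -9.86]
lid top z 0.19905630616126266 x at top 0.12291447279283961 x low 0.1260520954043391
```

apply_moves:
  increments:
    - [2.2,-1.4,-3.2,0]
    - [4.4,-2.8,-6.4,0]
    - [6.6,-4.2,-9.6,0]
    - [8.8,-5.4,-12.8,0]
    - [11,-6.6,-16,0]
    - [14,-10.2,-15,0]
    - [17,-14,-14,0]
    - [20,-17.8,-13,0]
    - [23,-21.6,-12,0]
    - [26,-25.4,-11,0]

```text
t: 13.55
tcp_pos: [0.3142, 0.2551, 0.3989]
tool_rot: [0.858, 0.382, 0.312, -0.14]
contact_force: [0.8, -0.7, -1.1]
gripper_width: -0.0001
finger_force: 0.0
```

apply_moves:
  increments:
    - [3,-4,1,0]
    - [3,-4,1,0]

```text
t: 13.75
tcp_pos: [0.301, 0.3076, 0.4109]
tool_rot: [0.856, 0.388, 0.311, -0.143]
contact_force: [-0.6, -0.9, 1.2]
gripper_width: 0.0003
finger_force: 0.0
```

```bash
python3 s.py
```

```text
t 13.75 tcp [0.301  0.3076 0.4109] q [ 0.483 -0.652  1.725  0.24   1.409  1.245]
[[0.506, 0.753, 0.422], [0.575, -0.658, 0.486], [0.643, -0.003, -0.766]] tilt 40.0 az 49.0 F [-0.6 -0.9  1.2]
```

apply_moves:
  increments:
    - [-40,0,-30,0]
    - [-40,0,-30,0]
    - [-40,0,-30,0]

```text
t: 14.05
tcp_pos: [0.2711, 0.2387, 0.433]
tool_rot: [0.863, 0.389, 0.293, -0.139]
contact_force: [-0.3, 0.8, -0.4]
gripper_width: 0.0001
finger_force: 0.0
```

apply_moves:
  increments:
    - [-40,0,-30,0]
    - [-40,0,-30,0]

```text
t: 14.25
tcp_pos: [0.2663, 0.1865, 0.4625]
tool_rot: [0.865, 0.393, 0.278, -0.141]
contact_force: [1.0, -0.7, -0.2]
gripper_width: 0.0001
finger_force: 0.0
```

```bash
python3 s.py
```

```text
t 14.25 tcp [0.2663 0.1865 0.4625] q [-0.14  -0.755  1.626  0.56   1.863  0.856]
[[0.537, 0.758, 0.37], [0.602, -0.652, 0.462], [0.591, -0.025, -0.806]] tilt 36.3 az 51.3 F [ 1.  -0.7 -0.2]
```

apply_moves:
  increments:
    - [2,-4,2,0]
    - [4,-8,3,0]
    - [5,-10,4,0]
    - [5,-10,4,0]

```text
t: 14.65
tcp_pos: [0.2355, 0.2996, 0.461]
tool_rot: [0.868, 0.388, 0.279, -0.138]
contact_force: [0.4, 0.0, -0.5]
gripper_width: 0.0
finger_force: 0.0
```

```bash
python3 s.py
```

```text
t 14.65 tcp [0.2355 0.2996 0.461 ] q [ 0.627 -0.672  1.6    0.148  1.597  1.409]
[[0.544, 0.75, 0.377], [0.596, -0.662, 0.455], [0.59, -0.023, -0.807]] tilt 36.2 az 50.4 F [ 0.4  0.  -0.5]
```

apply_moves:
  increments:
    - [-1,-3,0,0]
    - [-1,-5,0,0]
    - [-1,-5,0,0]

```text
t: 14.95
tcp_pos: [0.1876, 0.329, 0.4561]
tool_rot: [0.865, 0.395, 0.277, -0.14]
contact_force: [-0.6, -0.2, -0.6]
gripper_width: 0.0001
finger_force: 0.0
```

```bash
python3 s.py
```

```text
t 14.95 tcp [0.1876 0.329  0.4561] q [ 0.91  -0.671  1.61  -0.008  1.572  1.621]
[[0.534, 0.761, 0.369], [0.606, -0.649, 0.461], [0.589, -0.023, -0.808]] tilt 36.1 az 51.3 F [-0.6 -0.2 -0.6]
```

apply_moves:
  increments:
    - [-40,0,-30,0]
    - [-40,0,-30,0]

```text
t: 15.15
tcp_pos: [0.1299, 0.2801, 0.472]
tool_rot: [0.873, 0.386, 0.27, -0.124]
contact_force: [-0.7, 2.1, -0.6]
gripper_width: 0.0001
finger_force: 0.0
```

```bash
python3 s.py
```

```text
t 15.15 tcp [0.1299 0.2801 0.472 ] q [ 1.108 -0.756  1.593 -0.149  1.716  1.78 ]
[[0.556, 0.741, 0.376], [0.607, -0.671, 0.425], [0.568, -0.008, -0.823]] tilt 34.6 az 48.5 F [-0.7  2.1 -0.6]
```

```bash
python3 - <<'E'
import numpy as np
D=np.array([[.087,1.371,1.684,.205,.51,.231],[.062,1.062,2.018,.3496,.3917,.4008],[.722,.274,2.111,.5235,.5842,.3524],[.765,.274,2.029,.5464,.6095,.3195],[.656,.274,1.949,.5486,.6111,.4127],[.732,.275,1.638,.6238,.6945,.3832],[.697,.274,1.466,.6485,.7218,.4487],[-.671,1.61,1.572,.1876,.329,.4561]])
q1=[1.085,.734,.767,.769,.762,.766,.764,.91]
r=[];z=[];A=[];B=[];lat=[]
for d,a in zip(D,q1):
    r.append(d[3]*np.cos(a)+d[4]*np.sin(a)); lat.append(-d[3]*np.sin(a)+d[4]*np.cos(a)); z.append(d[5])
a1=D[:,0];a2=a1+D[:,1];a3=a2+D[:,2]
# r = r0+L1 s1 + L2 s2 + m2 c2 + L3 s3 ; z = h+L1 c1+L2 c2 - m2 s2 + L3 c3
o=np.ones(len(D));O=0*o
A=np.vstack([np.c_[o,O,np.sin(a1),np.sin(a2),np.cos(a2),np.sin(a3),np.cos(a3)],np.c_[O,o,np.cos(a1),np.cos(a2),-np.sin(a2),np.cos(a3),-np.sin(a3)]])
x,res,_,_=np.linalg.lstsq(A,np.r_[r,z],rcond=None); print("r0 h L1 L2 m2 L3 m3",x.round(3),"res",np.abs(A@x-np.r_[r,z]).max().round(4),"lat",np.round(lat,3))
r0,h,L1,L2,m2,L3,m3=x
for q3 in(1.4,1.6,1.8,2.0,2.2,2.4,2.55):
    for t in (35,0):
        a1=-.76;a2=a1+q3;a3=np.pi-np.radians(t)
        w=(r0+L1*np.sin(a1)+L2*np.sin(a2)+m2*np.cos(a2),h+L1*np.cos(a1)+L2*np.cos(a2)-m2*np.sin(a2))
        print(q3,t,"q5",round(a3-a2,2),"wrist",np.round(w,3),"tcp",np.round((w[0]+L3*np.sin(a3)+m3*np.cos(a3),w[1]+L3*np.cos(a3)-m3*np.sin(a3)),3))
E
python3 s.py
```

```text
r0 h L1 L2 m2 L3 m3 [-0.001  0.152  0.449  0.5    0.101  0.324 -0.   ] res 0.0003 lat [0.057 0.057 0.057 0.058 0.063 0.068 0.073 0.054]
1.4 35 q5 1.89 wrist [0.07  0.819] tcp [0.256 0.553]
1.4 0 q5 2.5 wrist [0.07  0.819] tcp [0.07  0.494]
1.6 35 q5 1.69 wrist [0.13  0.736] tcp [0.316 0.471]
1.6 0 q5 2.3 wrist [0.13  0.736] tcp [0.13  0.412]
1.8 35 q5 1.49 wrist [0.172 0.644] tcp [0.359 0.378]
1.8 0 q5 2.1 wrist [0.172 0.644] tcp [0.173 0.319]
2.0 35 q5 1.29 wrist [0.196 0.545] tcp [0.382 0.279]
2.0 0 q5 1.9 wrist [0.196 0.545] tcp [0.196 0.22 ]
2.2 35 q5 1.09 wrist [0.199 0.443] tcp [0.385 0.177]
2.2 0 q5 1.7 wrist [0.199 0.443] tcp [0.199 0.118]
2.4 35 q5 0.89 wrist [0.182 0.342] tcp [0.368 0.077]
2.4 0 q5 1.5 wrist [0.182 0.342] tcp [0.182 0.018]
2.55 35 q5 0.74 wrist [0.156 0.27 ] tcp [0.342 0.005]
2.55 0 q5 1.35 wrist [0.156 0.27 ] tcp [ 0.156 -0.054]
t 15.15 tcp [0.1299 0.2801 0.472 ] q [ 1.108 -0.756  1.593 -0.149  1.716  1.78 ]
[[0.556, 0.741, 0.376], [0.607, -0.671, 0.425], [0.568, -0.008, -0.823]] tilt 34.6 az 48.5 F [-0.7  2.1 -0.6]
```

```bash
python3 to.py .222 .338 .30
```

```text
shift cm [-1.13  3.07 20.08]
```

apply_moves:
  increments:
    - [-0.2,0.6,4,0]
    - [-0.5,1.2,8,0]
    - [-0.7,1.8,12,0]
    - [-0.9,2.4,16,0]
    - [-1.1,3.1,20,0]
    - [-1.1,3.1,20,0]

```text
t: 15.75
tcp_pos: [0.2203, 0.3402, 0.2952]
tool_rot: [0.873, 0.389, 0.266, -0.124]
contact_force: [0.8, -0.7, -1.0]
gripper_width: 0.0004
finger_force: 0.0
```

```bash
python3 s.py
```

```text
t 15.75 tcp [0.2203 0.3402 0.2952] q [ 8.550e-01 -6.920e-01  1.934e+00  1.000e-03  1.304e+00  1.587e+00]
[[0.555, 0.746, 0.367], [0.614, -0.666, 0.424], [0.561, -0.01, -0.828]] tilt 34.1 az 49.1 F [ 0.8 -0.7 -1. ]
```

apply_moves:
  increments:
    - [-40,0,-27,0]
    - [-40,0,-27,0]

```text
t: 15.95
tcp_pos: [0.1728, 0.3223, 0.3143]
tool_rot: [0.877, 0.387, 0.262, -0.114]
contact_force: [-0.6, 1.4, 0.2]
gripper_width: 0.0001
finger_force: 0.0
```

apply_moves:
  increments:
    - [-40,0,-26,0]
    - [-40,0,-26,0]

```text
t: 16.15
tcp_pos: [0.1081, 0.3163, 0.3313]
tool_rot: [0.88, 0.385, 0.258, -0.102]
contact_force: [-1.3, 0.5, -0.1]
gripper_width: 0.0002
finger_force: 0.0
```

```bash
python3 s.py
```

```text
t 16.15 tcp [0.1081 0.3163 0.3313] q [ 1.348 -0.756  1.877 -0.288  1.532  2.032]
[[0.569, 0.731, 0.376], [0.626, -0.682, 0.378], [0.533, 0.02, -0.846]] tilt 32.2 az 45.1 F [-1.3  0.5 -0.1]
```

```bash
python3 to.py .232 .313 .29
```

```text
shift cm [4.65 9.2  8.03]
```

apply_moves:
  increments:
    - [1.5,3,2.6,0]
    - [3,6,5.2,0]
    - [4.6,9.2,8,0]
    - [4.6,9.2,8,0]

```text
t: 16.55
tcp_pos: [0.2356, 0.3109, 0.2857]
tool_rot: [0.882, 0.384, 0.256, -0.098]
contact_force: [-1.1, 0.1, -0.4]
gripper_width: -0.0
finger_force: 0.0
```

apply_moves:
  increments:
    - [-6,0,-4,0]
    - [-6,0,-4,0]
    - [-6,0,-4,0]

```text
t: 16.85
tcp_pos: [0.1984, 0.2977, 0.2998]
tool_rot: [0.883, 0.388, 0.247, -0.091]
contact_force: [-0.1, 0.8, 0.1]
gripper_width: 0.0001
finger_force: 0.0
```

```bash
python3 s.py
```

```text
t 16.85 tcp [0.1984 0.2977 0.2998] q [ 0.874 -0.757  1.93  -0.055  1.438  1.61 ]
[[0.577, 0.73, 0.366], [0.64, -0.683, 0.353], [0.507, 0.031, -0.861]] tilt 30.5 az 43.9 F [-0.1  0.8  0.1]
```

apply_moves:
  increments:
    - [-6,0,-4,0]
    - [-6,0,-4,0]

```text
t: 17.05
tcp_pos: [0.162, 0.2931, 0.3142]
tool_rot: [0.889, 0.386, 0.235, -0.076]
contact_force: [0.2, -0.1, 1.4]
gripper_width: 0.0002
finger_force: 0.0
```

```bash
python3 s.py
```

```text
t 17.05 tcp [0.162  0.2931 0.3142] q [ 1.044 -0.757  1.891 -0.152  1.531  1.764]
[[0.591, 0.722, 0.36], [0.651, -0.69, 0.316], [0.477, 0.047, -0.878]] tilt 28.6 az 41.3 F [ 0.2 -0.1  1.4]
```

```bash
cat > plan.py <<'E'
from h import *
s=arm.read_state(); M=R.from_quat(s["tool_rot"]).as_matrix(); p=np.array(s["tcp_pos"])
t=np.arccos(-M[2,2]); f=np.arctan2(M[1,2],M[0,2]); u=np.array([np.cos(f),np.sin(f),0])
g=u*(.204+.324*np.sin(t)+.005); g[2]=.51-.324*np.cos(t)
print("t",s["t"],"tilt",np.degrees(t).round(1),"az",np.degrees(f).round(1),"tcp",p.round(3),"tcp az",np.degrees(np.arctan2(p[1],p[0])).round(1),"q",np.round(s["joint_pos"],2))
print("standoff shift",(100*M.T@(g-p)).round(1),"inward 8cm",(100*M.T@(-.08*u)).round(1))
E
python3 plan.py
```

```text
t 17.05 tilt 28.6 az 41.3 tcp [0.162 0.293 0.314] tcp az 61.1 q [ 1.04 -0.76  1.89 -0.15  1.53  1.76]
standoff shift [-1.1 11.3 10.1] inward 8cm [-7.  -0.7 -3.8]
```

apply_moves:
  increments:
    - [0,4,3.5,0]
    - [-0.5,8,7,0]
    - [-1,11.3,10,0]
    - [-1,11.3,10,0]

```text
t: 17.45
tcp_pos: [0.2763, 0.2349, 0.2198]
tool_rot: [0.892, 0.381, 0.231, -0.073]
contact_force: [-0.7, -0.5, -0.9]
gripper_width: 0.0003
finger_force: 0.0
```

apply_moves:
  increments:
    - [-7,-0.7,-3.8,0]
    - [-7,-0.7,-3.8,0]

```text
t: 17.65
tcp_pos: [0.2652, 0.2316, 0.2303]
tool_rot: [0.893, 0.388, 0.217, -0.07]
contact_force: [-0.2, 0.5, -0.6]
gripper_width: -0.0002
finger_force: 0.0
```

```bash
python3 plan.py
```

```text
t 17.65 tilt 26.4 az 41.2 tcp [0.265 0.232 0.23 ] tcp az 41.1 q [ 0.44 -0.76  2.05  0.12  1.41  1.2 ]
standoff shift [-0.4 -0.1  1. ] inward 8cm [-7.1 -0.7 -3.6]
```

apply_moves:
  increments:
    - [-7,-0.7,-3.8,0]
    - [-7,-0.7,-3.8,0]

```text
t: 17.85
tcp_pos: [0.2553, 0.2242, 0.2396]
tool_rot: [0.896, 0.391, 0.2, -0.064]
contact_force: [-0.1, 0.3, -0.6]
gripper_width: -0.0003
finger_force: 0.0
```

```bash
python3 plan.py
```

```text
t 17.85 tilt 24.2 az 41.4 tcp [0.255 0.224 0.24 ] tcp az 41.3 q [ 0.44 -0.76  2.02  0.11  1.47  1.2 ]
standoff shift [-0.8 -0.1  2.4] inward 8cm [-7.3 -0.7 -3.3]
```

Now it is stable: 2.2° per call, with the azimuth held at 41°. I go on.

apply_moves:
  increments:
    - [-7.3,-0.7,-3,0]
    - [-7.3,-0.7,-3,0]

```text
t: 18.05
tcp_pos: [0.246, 0.2149, 0.2436]
tool_rot: [0.9, 0.393, 0.181, -0.058]
contact_force: [-0.3, 0.7, -0.3]
gripper_width: -0.0001
finger_force: 0.0
```

apply_moves:
  increments:
    - [-7.4,-0.7,-2.7,0]
    - [-7.4,-0.7,-2.7,0]

```text
t: 18.25
tcp_pos: [0.2367, 0.2047, 0.2487]
tool_rot: [0.903, 0.394, 0.162, -0.053]
contact_force: [1.1, -0.5, -0.1]
gripper_width: 0.0
finger_force: 0.0
```

apply_moves:
  increments:
    - [-7.5,-0.7,-2.4,0]
    - [-7.5,-0.7,-2.4,0]

```text
t: 18.45
tcp_pos: [0.2276, 0.1934, 0.2554]
tool_rot: [0.906, 0.395, 0.142, -0.047]
contact_force: [1.1, 0.2, -0.4]
gripper_width: 0.0001
finger_force: 0.0
```

apply_moves:
  increments:
    - [-7.6,-0.7,-2.1,0]
    - [-7.6,-0.7,-2.1,0]

```text
t: 18.65
tcp_pos: [0.2186, 0.1808, 0.2636]
tool_rot: [0.909, 0.397, 0.123, -0.042]
contact_force: [0.6, -0.3, -0.1]
gripper_width: -0.0
finger_force: 0.0
```

```bash
python3 plan.py
```

```text
t 18.65 tilt 14.9 az 42.4 tcp [0.219 0.181 0.264] tcp az 39.6 q [ 0.38 -0.76  1.93  0.09  1.72  1.16]
standoff shift [-0.7 -1.4  6.7] inward 8cm [-7.7 -0.6 -2.1]
```

apply_moves:
  increments:
    - [-7.7,-1.5,-1,0]
    - [-7.7,-1.5,-1,0]

```text
t: 18.85
tcp_pos: [0.2051, 0.1753, 0.2651]
tool_rot: [0.911, 0.397, 0.103, -0.036]
contact_force: [0.4, 0.1, -0.2]
gripper_width: 0.0001
finger_force: 0.0
```

apply_moves:
  increments:
    - [-7.7,-1.2,-0.7,0]
    - [-7.7,-1.2,-0.7,0]

```text
t: 19.05
tcp_pos: [0.1926, 0.1682, 0.2676]
tool_rot: [0.913, 0.399, 0.083, -0.03]
contact_force: [-0.8, -0.2, -0.3]
gripper_width: -0.0001
finger_force: 0.0
```

apply_moves:
  increments:
    - [-7.8,-1,-0.5,0]
    - [-7.8,-1,-0.5,0]

```text
t: 19.25
tcp_pos: [0.1809, 0.1595, 0.2721]
tool_rot: [0.914, 0.399, 0.064, -0.024]
contact_force: [1.1, 0.6, 0.7]
gripper_width: -0.0
finger_force: 0.0
```

```bash
python3 plan.py
```

```text
t 19.25 tilt 7.8 az 44.3 tcp [0.181 0.16  0.272] tcp az 41.4 q [ 0.42 -0.76  1.9   0.05  1.87  1.18]
standoff shift [ 0.1 -1.2  8.4] inward 8cm [-7.9 -0.4 -1.1]
```

apply_moves:
  increments:
    - [-7.8,-1.2,0,0]
    - [-7.8,-1.2,0,0]

```text
t: 19.45
tcp_pos: [0.1674, 0.1533, 0.2755]
tool_rot: [0.915, 0.4, 0.044, -0.018]
contact_force: [0.5, -0.2, 0.2]
gripper_width: -0.0003
finger_force: 0.0
```

apply_moves:
  increments:
    - [-7.8,-1.2,0,0]
    - [-7.8,-1.2,0,0]

```text
t: 19.65
tcp_pos: [0.1518, 0.148, 0.2828]
tool_rot: [0.916, 0.4, 0.026, -0.011]
contact_force: [-0.1, 0.3, -0.4]
gripper_width: -0.0
finger_force: 0.0
```

```bash
python3 plan.py; python3 s.py
```

```text
t 19.65 tilt 3.2 az 46.0 tcp [0.152 0.148 0.283] tcp az 44.3 q [ 0.47 -0.76  1.87  0.02  1.97  1.23]
standoff shift [ 1.  -0.6  9.7] inward 8cm [-8.  -0.2 -0.4]
t 19.65 tcp [0.1518 0.148  0.2828] q [ 0.474 -0.756  1.874  0.019  1.971  1.229]
[[0.679, 0.734, 0.039], [0.732, -0.68, 0.04], [0.055, 0.001, -0.998]] tilt 3.2 az 46.0 F [-0.1  0.3 -0.4]
```

apply_moves:
  increments:
    - [-7.9,-0.6,0,0]
    - [-7.9,-0.6,0,0]

```text
t: 19.85
tcp_pos: [0.1389, 0.1384, 0.2944]
tool_rot: [0.916, 0.4, 0.007, -0.003]
contact_force: [0.3, 0.2, 0.6]
gripper_width: -0.0002
finger_force: 0.0
```

```bash
python3 s.py
```

```text
t 19.85 tcp [0.1389 0.1384 0.2944] q [ 0.481 -0.756  1.85   0.006  2.032  1.23 ]
[[0.679, 0.734, 0.011], [0.734, -0.679, 0.012], [0.016, -0.0, -1.0]] tilt 0.9 az 48.5 F [0.3 0.2 0.6]
```

apply_moves:
  increments:
    - [-2,0,0,0]
    - [-2,0,0,0]

```text
t: 20.05
tcp_pos: [0.136, 0.1339, 0.2982]
tool_rot: [0.916, 0.4, 0.001, -0.001]
contact_force: [-0.4, 0.4, 0.9]
gripper_width: -0.0001
finger_force: 0.0
```

```bash
python3 s.py; python3 to.py .30 .10 .32; python3 to.py .49 -.248 .24
```

```text
t 20.05 tcp [0.136  0.1339 0.2982] q [ 4.730e-01 -7.560e-01  1.842e+00  2.000e-03  2.053e+00  1.221e+00]
[[0.68, 0.733, 0.002], [0.733, -0.68, 0.003], [0.003, -0.001, -1.0]] tilt 0.2 az 62.1 F [-0.4  0.4  0.9]
shift cm [ 8.67 14.32 -2.16]
shift cm [-3.95 51.93  5.76]
```

apply_moves:
  increments:
    - [4,0,0,0]
    - [8,1,0,-0.1]
    - [10,4,0,-0.24]
    - [10,8,0,-0.38]
    - [9,12.5,0,-0.52]
    - [8,17,0,-0.66]
    - [6.5,21.5,0,-0.8]
    - [5,26,1,-0.94]
    - [4,30.5,3,-1.08]
    - [3,35,5,-1.22]
  gripper: 0.6

```text
t: 21.05
tcp_pos: [0.3857, -0.0393, 0.2664]
tool_rot: [0.582, 0.813, 0.002, 0.001]
contact_force: [0.4, 0.9, 1.0]
gripper_width: 0.0513
finger_force: 0.0
```

```bash
python3 s.py; python3 to.py .5335 -.248 .18
```

```text
t 21.05 tcp [ 0.3857 -0.0393  0.2664] q [-0.251 -0.287  1.644  0.003  1.783 -0.578]
[[-0.322, 0.947, 0.003], [0.947, 0.322, 0.002], [0.001, 0.004, -1.0]] tilt 0.2 az 35.3 F [0.4 0.9 1. ]
shift cm [-24.53   7.24   8.64]
```

apply_moves:
  increments:
    - [-4,0.7,1.4,-0.14]
    - [-8,1.4,2.8,-0.28]
    - [-12,2.1,4.2,-0.42]
    - [-16,2.6,5.6,-0.56]
    - [-20.3,3.2,6.8,-0.7]
    - [-20.3,3.2,6.8,-0.84]
    - [-20.3,3.2,6.8,-0.98]
    - [-20.3,3.2,6.8,-1.12]
    - [-20.3,3.2,6.8,-1.26]
    - [-20.3,3.2,6.8,-1.32]

```text
t: 22.05
tcp_pos: [0.4794, -0.2199, 0.197]
tool_rot: [-0.038, 0.999, 0.001, 0.0]
contact_force: [0.2, -0.3, -0.1]
gripper_width: 0.0512
finger_force: 0.0
```

```bash
cat > plate.py <<'E'
from h import *
import sys
im,d,K,T=snap("wrist"); np.savez("wp.npz",im=im,d=d,K=K,T=T); cv2.imwrite(sys.argv[1],im)
P=cloud(d,K,T); hsv=cv2.cvtColor(im,cv2.COLOR_BGR2HSV)
near=(abs(P[...,0]-.5335)<.1)&(abs(P[...,1]+.248)<.1)
m=near&(P[...,2]>.036)&(P[...,2]<.055)&(hsv[...,1]<60)
k,l,s,c=cv2.connectedComponentsWithStats(m.astype(np.uint8)); i=1+s[1:,4].argmax(); q=P[l==i]
print("rib",cv2.minAreaRect((q[:,:2]*1000).astype(np.float32)),np.median(q[:,2]))
m=near&(P[...,2]>.010)&(P[...,2]<.02)&(hsv[...,1]<60)
k,l,s,c=cv2.connectedComponentsWithStats(m.astype(np.uint8)); i=[j for j in range(1,k) if s[j,4]>800]; q=P[np.isin(l,i)]
print("plate",cv2.minAreaRect((q[:,:2]*1000).astype(np.float32)),np.median(q[:,2]),len(q))
E
python3 s.py; python3 plate.py pics/wp1.png; python3 to.py .5335 -.248 .18
```

```text
t 22.05 tcp [ 0.4794 -0.2199  0.197 ] q [-5.390e-01  4.700e-02  1.481e+00  2.000e-03  1.615e+00 -2.186e+00]
[[-0.997, -0.076, -0.0], [-0.076, 0.997, 0.003], [-0.0, 0.003, -1.0]] tilt 0.2 az 92.2 F [ 0.2 -0.3 -0.1]
rib ((534.7413330078125, -248.83645629882812), (59.403526306152344, 18.34488296508789), 12.724485397338867) 0.04349432396000541
plate ((535.36328125, -249.00112915039062), (81.27281188964844, 130.08853149414062), 12.520137786865234) 0.013610388944041263 5999
shift cm [-5.18 -3.22  1.69]
```

View pics/wp1.png

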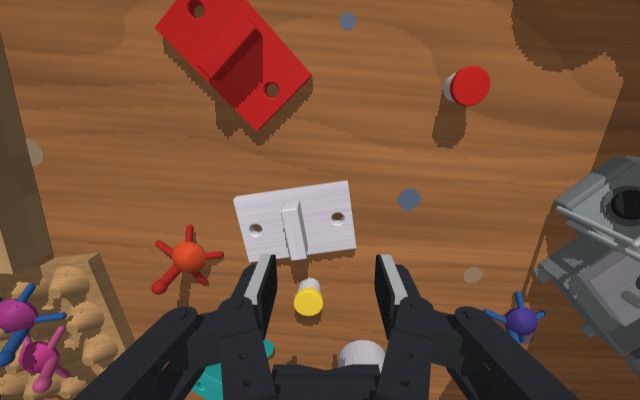

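The wrist view shows the bare aluminium plate at (295,220), with the rib in the middle and holes at (256,229) and (338,217). The yellow pot at (308,298) is clear. I let the arm settle before lining up.

apply_moves:
  increments:
    - [0,0,0,0]
    - [0,0,0,0]
    - [0,0,0,0]

```text
t: 22.4
tcp_pos: [0.4794, -0.2197, 0.1977]
tool_rot: [-0.036, 0.999, 0.001, 0.0]
contact_force: [0.2, 0.1, -0.2]
gripper_width: 0.0513
finger_force: 0.0
```

```bash
python3 s.py;  python3 to.py .535 -.249 .07
```

```text
t 22.4 tcp [ 0.4794 -0.2197  0.1977] q [-5.390e-01  4.600e-02  1.481e+00  2.000e-03  1.616e+00 -2.181e+00]
[[-0.997, -0.072, 0.0], [-0.072, 0.997, 0.003], [-0.0, 0.003, -1.0]] tilt 0.1 az 83.6 F [ 0.2  0.1 -0.2]
shift cm [-5.33 -3.36 12.76]
```

apply_moves:
  increments:
    - [-2.5,-1.5,2,-0.08]
    - [-5.3,-3.4,5,-0.148]
    - [-5.3,-3.4,9,-0.148]
    - [-5.3,-3.4,11,-0.148]
    - [-5.3,-3.4,11,-0.148]
    - [-5.3,-3.4,11,-0.148]

```text
t: 23.0
tcp_pos: [0.5349, -0.2495, 0.0882]
tool_rot: [-0.11, 0.994, 0.001, 0.0]
contact_force: [-0.6, -0.3, 0.4]
gripper_width: 0.0509
finger_force: 0.0
```

```bash
python3 s.py;  python3 to.py .535 -.249 .018
```

```text
t 23.0 tcp [ 0.5349 -0.2495  0.0882] q [-5.340e-01  2.450e-01  1.478e+00  2.000e-03  1.420e+00 -2.325e+00]
[[-0.976, -0.219, 0.001], [-0.219, 0.976, 0.002], [-0.001, 0.002, -1.0]] tilt 0.1 az 77.6 F [-0.6 -0.3  0.4]
shift cm [-0.01  0.03  7.02]
```

Aligned. I descend and grip the rib.

apply_moves:
  increments:
    - [0,0,2.5,0]
    - [0,0,4.5,0]
    - [0,0,6,0]
    - [0,0,6.8,0]
    - [0,0,6.9,0]
    - [0,0,6.9,0]

```text
t: 23.6
tcp_pos: [0.5354, -0.2496, 0.0199]
tool_rot: [-0.11, 0.994, 0.001, 0.001]
contact_force: [0.1, 0.7, 0.8]
gripper_width: 0.051
finger_force: 0.0
```

apply_moves:
  increments:
    - [0,0,0,0]
    - [0,0,0,0]
    - [0,0,0,0]
    - [0,0,0,0]
    - [0,0,0,0]
    - [0,0,0,0]
  gripper: 0
  force: 70

```text
t: 24.2
tcp_pos: [0.5355, -0.2495, 0.0201]
tool_rot: [-0.11, 0.994, 0.001, 0.001]
contact_force: [-0.8, 1.6, 5.6]
gripper_width: 0.0165
finger_force: 72.5
```

```bash
python3 s.py
```

```text
t 24.2 tcp [ 0.5355 -0.2495  0.0201] q [-0.533  0.307  1.546  0.003  1.288 -2.325]
[[-0.976, -0.219, 0.002], [-0.219, 0.976, 0.002], [-0.003, 0.001, -1.0]] tilt 0.2 az 37.3 F [-0.8  1.6  5.6]
```

apply_moves:
  increments:
    - [0,0,-0.5,0]
    - [0,0,-2,0]
    - [0,0,-5,0]
    - [0,0,-9,0]
    - [0,0,-13,0]
    - [0,0,-16,0]
    - [0,0,-16,0]

```text
t: 24.9
tcp_pos: [0.5372, -0.2511, 0.1854]
tool_rot: [-0.11, 0.994, -0.002, 0.005]
contact_force: [0.2, -0.2, -2.7]
gripper_width: 0.0164
finger_force: 71.5
```

```bash
python3 s.py
python3 - <<'E'
from h import *
im,d,K,T=snap("scene"); np.savez("sc4.npz",im=im,d=d,K=K,T=T)
im,d,K,T=snap("side"); np.savez("sd4.npz",im=im,d=d,K=K,T=T)
o=np.array([.55,.1745]); a=np.radians(48.1); ex=np.array([np.cos(a),np.sin(a)]); ey=np.array([-ex[1],ex[0]])
for n in("w2","sc4","sd4"):
    z=np.load(n+".npz"); P=cloud(z["d"],z["K"],z["T"]); X=(P[...,:2]-o)@ex; Y=(P[...,:2]-o)@ey; Z=P[...,2]
    m=(abs(X)<.065)&(abs(Y)<.088)
    t=m&(Z>.031)&(Z<.040)&(abs(X)<.055)&(abs(Y)<.08); t=cv2.morphologyEx(t.astype(np.uint8),cv2.MORPH_OPEN,np.ones((3,3)))>0
    print(n,"top",t.sum(),cv2.minAreaRect((P[t][:,:2]*1000).astype(np.float32)))
    C=[]
    for s in(1,-1):
        k=m&(Z>.048)&(Z<.066)&(abs(s*Y-.048)<.02)&(abs(X)<.025)
        if k.sum()>4: c=P[k][:,:2]; C.append(c.mean(0)); v,u=np.nonzero(k); print("  pin",s,k.sum(),c.mean(0).round(4),"fx",X[k].mean().round(4),Y[k].mean().round(4),"rng x",np.percentile(X[k],[5,95]).round(4),"y",np.percentile(Y[k],[5,95]).round(4),"zmax",Z[k].max().round(4),"px",u.mean().round(1),v.mean().round(1))
    if len(C)==2: e=C[0]-C[1]; print("  mid",((C[0]+C[1])/2).round(4),"len",np.hypot(*e).round(4),"az",np.degrees(np.arctan2(e[1],e[0])).round(2))
E
```

```text
t 24.9 tcp [ 0.5372 -0.2511  0.1854] q [-5.340e-01  1.870e-01  1.349e+00  2.000e-03  1.594e+00 -2.325e+00]
[[-0.976, -0.219, 0.011], [-0.219, 0.976, -0.004], [-0.009, -0.006, -1.0]] tilt 0.6 az -19.5 F [ 0.2 -0.2 -2.7]
w2 top 7500 ((551.4525146484375, 174.75100708007812), (90.37889862060547, 140.26388549804688), 47.92529296875)
  pin 1 113 [0.5148 0.2048] fx -0.001 0.0465 rng x [-0.004   0.0029] y [0.0419 0.0512] zmax 0.0612 px 280.4 93.2
  pin -1 117 [0.5851 0.1413] fx -0.0013 -0.0483 rng x [-0.0045  0.0024] y [-0.0531 -0.0437] zmax 0.0614 px 367.6 93.4
  mid [0.5499 0.173 ] len 0.0948 az 137.95
sc4 top 969 ((550.1054077148438, 175.966796875), (89.56613159179688, 143.6267547607422), 47.98770523071289)
  pin 1 21 [0.5167 0.2061] fx 0.0013 0.0459 rng x [-0.0029  0.0057] y [0.0419 0.0503] zmax 0.0643 px 404.4 178.6
  pin -1 22 [0.5877 0.1422] fx 0.0012 -0.0497 rng x [-0.0038  0.0059] y [-0.0526 -0.0455] zmax 0.0607 px 396.0 202.3
  mid [0.5522 0.1742] len 0.0956 az 138.03
sd4 top 39 ((554.6226806640625, 176.6876220703125), (24.792776107788086, 149.93125915527344), 70.55290985107422)
```

apply_moves:
  increments:
    - [-0.5,2,0,-0.03]
    - [-1.6,6,0,-0.1]
    - [-2.7,10.3,0,-0.17]
    - [-3.8,14.6,0,-0.24]
    - [-4.9,18.9,0,-0.31]
    - [-6,23.2,0,-0.38]
    - [-7.1,27.5,0,-0.45]
    - [-8.2,31.8,0,-0.52]
    - [-9.3,35.6,0,-0.57]
    - [-10.2,39,0,-0.6]

```text
t: 26.0
tcp_pos: [0.5467, 0.155, 0.1754]
tool_rot: [-0.4, 0.916, 0.002, -0.003]
contact_force: [0.7, -0.6, -4.1]
gripper_width: 0.0166
finger_force: 71.3
```

apply_moves:
  increments:
    - [0,0,0,0]
    - [0,0,0,0]
    - [0,0,0,0]

```text
t: 26.3
tcp_pos: [0.5479, 0.1522, 0.1774]
tool_rot: [-0.398, 0.917, 0.001, -0.002]
contact_force: [-0.3, 0.0, -3.8]
gripper_width: 0.0165
finger_force: 71.2
```

```bash
cat > pl.py <<'E'
from h import *
s=arm.read_state(); M=R.from_quat(s["tool_rot"]).as_matrix()
yaz=np.degrees(np.arctan2(M[1,1],M[0,1])); print("turn",np.radians(yaz-138.0).round(4))
E
python3 s.py; python3 to.py .5515 .1747 .10; python3 pl.py
```

```text
t 26.3 tcp [0.5479 0.1522 0.1774] q [ 1.700e-01  1.470e-01  1.411e+00  2.000e-03  1.587e+00 -2.220e+00]
[[-0.683, -0.731, -0.004], [-0.731, 0.683, 0.001], [0.002, 0.003, -1.0]] tilt 0.2 az 166.0 F [-0.3  0.  -3.8]
shift cm [-1.9   1.25  7.74]
turn -0.0182
```

apply_moves:
  increments:
    - [-0.7,0.5,1,-0.01]
    - [-1.4,1,2.5,-0.018]
    - [-1.9,1.3,4.5,-0.018]
    - [-1.9,1.3,6.5,-0.018]
    - [-1.9,1.3,7.5,-0.018]
    - [-1.9,1.3,7.7,-0.018]
    - [-1.9,1.3,7.7,-0.018]
    - [-1.9,1.3,7.7,-0.018]

```text
t: 27.1
tcp_pos: [0.5532, 0.1763, 0.1041]
tool_rot: [-0.407, 0.913, 0.001, 0.002]
contact_force: [0.2, 0.2, -3.9]
gripper_width: 0.0166
finger_force: 71.1
```

```bash
python3 s.py; python3 to.py .5515 .1747 .10; python3 pl.py
python3 - <<'E'
from h import *
im,d,K,T=snap("wrist"); cv2.imwrite("pics/w5.png",im); np.savez("w5.npz",im=im,d=d,K=K,T=T)
im,d,K,T=snap("scene"); np.savez("sc5.npz",im=im,d=d,K=K,T=T)
P=cloud(np.load("w5.npz")["d"],np.load("w5.npz")["K"],np.load("w5.npz")["T"])
k=(abs(P[...,0]-.5515)<.1)&(abs(P[...,1]-.1747)<.1)&(P[...,2]>.088)&(P[...,2]<.099)
print("plate top",k.sum(),cv2.minAreaRect((P[k][:,:2]*1000).astype(np.float32)),np.median(P[k][:,2]))
E
```

```text
t 27.1 tcp [0.5532 0.1763 0.1041] q [ 2.100e-01  2.100e-01  1.487e+00  2.000e-03  1.441e+00 -2.200e+00]
[[-0.669, -0.744, 0.003], [-0.744, 0.669, 0.003], [-0.004, -0.0, -1.0]] tilt 0.2 az 47.6 F [ 0.2  0.2 -3.9]
shift cm [0.23 0.02 0.41]
turn 0.0006
plate top 21431 ((550.59912109375, 172.8045654296875), (72.63396453857422, 131.47085571289062), 48.165584564208984) 0.0975305988089771
```

View pics/w5.png

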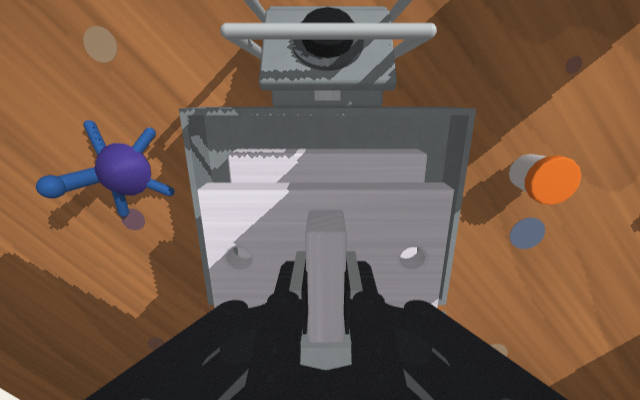

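The plate is level above the tray. The holes are at (239,257) and (411,257), and the lower block's front edge shows at rows 150-180, columns 229-427. I compare the plate with the block in this one view.

```bash
python3 - <<'E'
from h import *
z=np.load("w5.npz"); P=cloud(z["d"],z["K"],z["T"]); o=np.array([.5515,.1747]); a=np.radians(48.0); ex=np.array([np.cos(a),np.sin(a)]); ey=np.array([-ex[1],ex[0]])
X=(P[...,:2]-o)@ex; Y=(P[...,:2]-o)@ey; Z=P[...,2]
for n,lo,hi in(("block",.030,.041),("plate",.092,.103)):
    m=(abs(X)<.07)&(abs(Y)<.09)&(Z>lo)&(Z<hi)
    m=cv2.morphologyEx(m.astype(np.uint8),cv2.MORPH_OPEN,np.ones((5,5)))>0
    y=Y[m&(X<-.02)]; fr=[X[m&(abs(Y-c)<.004)].min().round(4) for c in(-.05,-.025,.025,.05)]
    print(n,m.sum(),"Y",np.percentile(y,[.2,99.8]).round(4),"front X",fr,"z at Y=-.05,.05",[np.median(Z[m&(abs(Y-c)<.01)]).round(4) for c in(-.05,.05)],"z front/back",np.median(Z[m&(X<-.03)]).round(4),np.median(Z[m&(X>-.01)]).round(4))
E
python3 to.py .5515 .1747 .10
```

```text
block 6090 Y [-0.0688  0.0695] front X [np.float64(-0.0452), np.float64(-0.0452), np.float64(-0.0454), np.float64(-0.0453)] z at Y=-.05,.05 [np.float64(0.0346), np.float64(0.0345)] z front/back 0.0345 0.0346
plate 20784 Y [-0.0655  0.064 ] front X [np.float64(-0.038), np.float64(-0.038), np.float64(-0.0381), np.float64(-0.0381)] z at Y=-.05,.05 [np.float64(0.0976), np.float64(0.0975)] z front/back 0.0975 0.0976
shift cm [0.24 0.02 0.43]
```

apply_moves:
  increments:
    - [0.23,0.1,0.4,0]
    - [0.23,0.1,1,0]
    - [0.23,0.1,1.6,0]
    - [0.23,0.1,1.6,0]
    - [0.23,0.1,1.6,0]

```text
t: 27.7
tcp_pos: [0.5498, 0.1751, 0.0863]
tool_rot: [-0.407, 0.913, 0.001, 0.0]
contact_force: [-0.1, -0.3, -4.8]
gripper_width: 0.0169
finger_force: 71.2
```

```bash
python3 s.py; python3 to.py .5515 .1747 .055; python3 pl.py
python3 - <<'E'
from h import *
im,d,K,T=snap("wrist"); P=cloud(d,K,T); o=np.array([.5515,.1747]); a=np.radians(48.0); ex=np.array([np.cos(a),np.sin(a)]); ey=np.array([-ex[1],ex[0]])
X=(P[...,:2]-o)@ex; Y=(P[...,:2]-o)@ey; Z=P[...,2]
for n,lo,hi in(("block",.030,.041),("plate",.075,.087)):
    m=(abs(X)<.07)&(abs(Y)<.09)&(Z>lo)&(Z<hi)
    m=cv2.morphologyEx(m.astype(np.uint8),cv2.MORPH_OPEN,np.ones((5,5)))>0
    y=Y[m&(X<-.02)]; fr=[X[m&(abs(Y-c)<.004)].min().round(4) for c in(-.05,-.025,.025,.05)]
    print(n,m.sum(),"Y",np.percentile(y,[.2,99.8]).round(4),"front X",np.array(fr))
E
```

```text
t 27.7 tcp [0.5498 0.1751 0.0863] q [ 2.090e-01  2.180e-01  1.514e+00  2.000e-03  1.409e+00 -2.201e+00]
[[-0.669, -0.744, -0.001], [-0.744, 0.669, 0.002], [-0.001, 0.002, -1.0]] tilt 0.1 az 106.7 F [-0.1 -0.3 -4.8]
shift cm [-0.08 -0.16  3.13]
turn 0.0008
block 4464 Y [-0.0689  0.0694] front X [-0.0453 -0.0452 -0.0452 -0.0452]
plate 20706 Y [-0.0637  0.0658] front X [-0.0411 -0.0411 -0.0411 -0.0411]
```

apply_moves:
  increments:
    - [-0.08,-0.07,0.1,0]
    - [-0.08,-0.07,0.4,0]
    - [-0.08,-0.07,0.7,0]
    - [-0.08,-0.07,1,0]
    - [-0.08,-0.07,1.2,0]
    - [-0.08,-0.07,1.2,0]

```text
t: 28.35
tcp_pos: [0.5508, 0.1753, 0.0742]
tool_rot: [-0.407, 0.913, 0.001, 0.0]
contact_force: [-0.8, -0.8, -3.6]
gripper_width: 0.0164
finger_force: 71.2
```

```bash
python3 s.py; python3 to.py .5504 .175 .055
```

```text
t 28.35 tcp [0.5508 0.1753 0.0742] q [ 2.090e-01  2.300e-01  1.525e+00  2.000e-03  1.386e+00 -2.201e+00]
[[-0.669, -0.744, -0.001], [-0.744, 0.668, 0.002], [-0.001, 0.002, -1.0]] tilt 0.1 az 109.2 F [-0.8 -0.8 -3.6]
shift cm [0.05 0.01 1.92]
```

apply_moves:
  increments:
    - [0,0,0.2,0]
    - [0,0,0.4,0]
    - [0,0,0.6,0]
    - [0,0,0.7,0]
    - [0,0,0.7,0]

```text
t: 28.85
tcp_pos: [0.551, 0.1753, 0.0676]
tool_rot: [-0.407, 0.913, 0.001, 0.0]
contact_force: [0.1, -0.5, -4.5]
gripper_width: 0.0169
finger_force: 71.2
```

```bash
python3 s.py
```

```text
t 28.85 tcp [0.551  0.1753 0.0676] q [ 2.090e-01  2.360e-01  1.532e+00  2.000e-03  1.373e+00 -2.201e+00]
[[-0.669, -0.744, -0.0], [-0.744, 0.669, 0.002], [-0.002, 0.002, -1.0]] tilt 0.1 az 92.1 F [ 0.1 -0.5 -4.5]
```

The plate is 12 mm down the pins, over the full-thickness part, with no side force. I lower it the last 12-13 mm slowly.

apply_moves:
  increments:
    - [0,0,0.2,0]
    - [0,0,0.4,0]
    - [0,0,0.6,0]
    - [0,0,0.8,0]
    - [0,0,0.9,0]
    - [0,0,1,0]
    - [0,0,1,0]

```text
t: 29.55
tcp_pos: [0.5511, 0.1754, 0.0577]
tool_rot: [-0.407, 0.913, 0.001, 0.001]
contact_force: [0.8, -0.0, -4.2]
gripper_width: 0.0167
finger_force: 71.2
```

apply_moves:
  increments:
    - [0,0,0.1,0]
    - [0,0,0.2,0]
    - [0,0,0.25,0]
    - [0,0,0.25,0]

```text
t: 29.95
tcp_pos: [0.5511, 0.1754, 0.0553]
tool_rot: [-0.407, 0.913, 0.001, 0.001]
contact_force: [-0.0, 0.7, -4.0]
gripper_width: 0.0169
finger_force: 71.2
```

```bash
python3 s.py
```

```text
t 29.95 tcp [0.5511 0.1754 0.0553] q [ 2.090e-01  2.470e-01  1.545e+00  2.000e-03  1.349e+00 -2.201e+00]
[[-0.669, -0.744, 0.0], [-0.744, 0.669, 0.002], [-0.002, 0.001, -1.0]] tilt 0.1 az 85.6 F [-0.   0.7 -4. ]
```

apply_moves:
  increments:
    - [0,0,0.05,0]
    - [0,0,0.1,0]
    - [0,0,0.1,0]

```text
t: 30.25
tcp_pos: [0.5513, 0.1754, 0.0551]
tool_rot: [-0.407, 0.913, 0.001, 0.001]
contact_force: [-1.5, -1.1, 0.6]
gripper_width: 0.0166
finger_force: 71.9
```

apply_moves:
  increments:
    - [0,0,0.05,0]
    - [0,0,0.05,0]

```text
t: 30.45
tcp_pos: [0.5513, 0.1754, 0.0551]
tool_rot: [-0.407, 0.913, 0.001, 0.001]
contact_force: [-4.2, -1.4, 5.4]
gripper_width: 0.0163
finger_force: 72.5
```

```bash
python3 s.py
```

```text
t 30.45 tcp [0.5513 0.1754 0.0551] q [ 2.090e-01  2.470e-01  1.545e+00  2.000e-03  1.348e+00 -2.201e+00]
[[-0.668, -0.744, 0.001], [-0.744, 0.668, 0.002], [-0.002, 0.001, -1.0]] tilt 0.2 az 68.1 F [-4.2 -1.4  5.4]
```

The plate is seated: TCP z is 0.055, as planned, and its weight is taken. I release and retreat.

apply_moves:
  increments:
    - [0,0,0,0]
    - [0,0,0,0]
    - [0,0,0,0]
    - [0,0,0,0]
    - [0,0,0,0]
  gripper: 0.5

```text
t: 30.95
tcp_pos: [0.5513, 0.1754, 0.0537]
tool_rot: [-0.407, 0.913, 0.001, 0.001]
contact_force: [0.2, 0.4, 0.4]
gripper_width: 0.0427
finger_force: 0.0
```

apply_moves:
  increments:
    - [0,0,-1,0]
    - [0,0,-3,0]
    - [0,0,-6,0]
    - [0,0,-10,0]
    - [0,0,-14,0]
    - [0,0,-18,0]
    - [0,0,-20,0]
    - [0,0,-20,0]

```text
t: 31.75
tcp_pos: [0.5529, 0.1753, 0.2598]
tool_rot: [-0.407, 0.913, -0.0, 0.006]
contact_force: [0.3, 1.3, 0.7]
gripper_width: 0.0431
finger_force: 0.0
```

```bash
python3 s.py
python3 - <<'E'
from h import *
im,d,K,T=snap("wrist"); cv2.imwrite("pics/w6.png",im); P=cloud(d,K,T); o=np.array([.5515,.1747]); a=np.radians(48.0); ex=np.array([np.cos(a),np.sin(a)]); ey=np.array([-ex[1],ex[0]])
X=(P[...,:2]-o)@ex; Y=(P[...,:2]-o)@ey; Z=P[...,2]
m=(abs(X)<.042)&(abs(Y)<.07)
for x in(-.03,.03):
    for y in(-.03,.03): k=m&(abs(X-x)<.006)&(abs(Y-y)<.006); print(x,y,np.median(Z[k]).round(4))
k=m&(abs(X)<.02)&(abs(Y)<.005); print("rib",np.median(Z[k]).round(4))
im,d,K,T=snap("side"); P=cloud(d,K,T); X=(P[...,:2]-o)@ex; Y=(P[...,:2]-o)@ey; k=(abs(Y)<.1)&(X>.09)&(X<.18); print("lid top",np.nanpercentile(P[...,2][k],99))
E
```

```text
t 31.75 tcp [0.5529 0.1753 0.2598] q [ 2.080e-01  1.430e-01  1.254e+00  2.000e-03  1.734e+00 -2.201e+00]
[[-0.668, -0.744, 0.011], [-0.744, 0.668, 0.005], [-0.011, -0.005, -1.0]] tilt 0.7 az 23.3 F [0.3 1.3 0.7]
-0.03 -0.03 0.0486
-0.03 0.03 0.0486
0.03 -0.03 0.0486
0.03 0.03 0.0487
rib 0.3382
lid top 0.1980610467282794
```

View pics/w6.png

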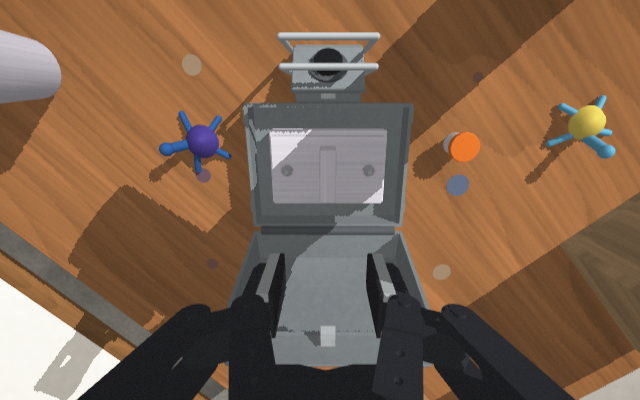

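The wrist view shows the plate at (328,165) flat on the lower half, with pins in both holes at (287,171) and (369,171). Its top reads 0.0486 m at all four corners (0.049 expected), and the lid is still open. I hand it in.

```bash
python3 -c "
from station import arm
print(arm.job_done())"
```

```text
the job is handed in; nothing more can be done
None
```

The button was pressed gently (about 4 N) and the lid sprang fully open and stays open; the aluminium plate lies fully home and flat over both pins, released, with no bystander touched, and the job was handed in at about 32 s.

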